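# Put the oven tools away in their trays under the wire rack

### The job

Put the pizza server away in the tray with the wide slot and the oven brush in the tray with the narrow slot, in either order: each lying flat on its tray's floor, right way up, with the blade or brush head tucked under the strip at the far end and the handle down behind the near lip, then let go. The trays stand under a wire rack, so reach in beneath it at a slant without pushing against the rack, and leave everything else on the worktop where it stands.

Things in the scene. Friction and masses are not known exactly. Their poses are not given: they have to be found in the camera images.
- server: Pizza server: 190 mm long, lying along its x axis; origin at mid-length, mid-width, on the underside; +x towards the working end, z up. Wooden handle from x -95 to +10 mm, 22 mm wide, 20 mm thick, from the underside up. Flat steel blade 62 mm wide (46 mm over its rear 25 mm), 5 mm thick, from x +5 to +95 mm, flush with the underside. About 160 g; balances near x = +10 mm.
- server_tip (a point): Middle of the server blade's front edge, on the underside (x = +95 mm).
- brush: Oven brush: 190 mm long, lying along its x axis; origin at mid-length, mid-width, on the underside; +x towards the working end, z up. Wooden handle from x -95 to +20 mm, 22 mm wide, 20 mm thick, from the underside up. Head with brass bristles from x +15 to +95 mm, 40 mm wide, 28 mm tall, flush with the underside. About 170 g; balances near x = +10 mm.
- brush_tip (a point): Middle of the brush head's front edge, on the underside (x = +95 mm).
- wide_tray: Fixed steel tray with the wide slot, for the server; 210 x 104 mm outside, origin under its centre, x to the far end. Strip's underside 14 mm above the floor. Guide walls 14 mm high, 69 mm apart from x +20 to +100 mm, flaring outwards from x +20 to 0. Outer side walls 8 mm above the floor, 94 mm apart.
- wide_tray_floor (a point): Centre of the inner floor of the wide tray, 4 mm above the worktop; x points from the handle end to the far end, y across, z up. Inside x runs from -100 to +100 mm (10 mm longer than the tool). Near lip 12 mm above the floor. At the far end a wall, and a strip across the top over the last 25 mm (x +75 to +100).
- narrow_tray: Fixed steel tray with the narrow slot, for the brush; 210 x 104 mm outside, origin under its centre, x to the far end. Strip's underside 38 mm above the floor. Guide walls 22 mm high, 47 mm apart from x +20 to +100 mm, flaring outwards from x +20 to 0. Outer side walls 8 mm above the floor, 94 mm apart.
- narrow_tray_floor (a point): Centre of the inner floor of the narrow tray, 4 mm above the worktop; x points from the handle end to the far end, y across, z up. Inside x runs from -100 to +100 mm (10 mm longer than the tool). Near lip 12 mm above the floor. At the far end a wall, and a strip across the top over the last 25 mm (x +75 to +100).
- rack: Fixed wire rack over the trays; origin on the worktop midway between the tray centres (y +60 and -60 mm, either way round), x as theirs. Rods 166 to 175 mm up span x -68 to +94, y -180 to +180 mm; posts at x +90, y -175 and +175; a rod between them 120 mm up. It bars an upright gripper from handles lying home: lean the gripper back, away from the rack, by 30 to 45 degrees.
- shaker: Bystander, loose: aluminium flour shaker, 60 mm wide, 100 tall; origin under its centre.
- oil: Bystander, loose: green glass oil bottle, 64 mm wide, 200 tall; origin under its centre.
- mill: Bystander, loose: dark wood pepper mill, 58 mm wide, 165 tall; origin under its centre.
- dish: Bystander, loose: small white bowl, 90 mm wide, 30 tall; origin under its centre.
- can: Bystander, loose: steel can with a paper band, 74 mm wide, 110 tall; origin under its centre.
- cutter: Bystander, loose: pizza wheel with black handle, lying, about 170 mm long, 18 tall; origin under its middle.
Mind the look-alikes: they are no part of the job. Of the things that look like the brush, the largest one is meant. Leave any blue look-alike of the server alone.

How it is judged:
By the outcome, as a careful person would: the job done as asked, in the order asked, and still so for the second after the job is handed in, with the robot touching nothing.
It also fails if it takes over 72 s, if anything falls off the work surface, if the arm or the gripper's body presses on something with over 40 N, if the wrist force passes 120 N, or if a joint passes its speed limit or range.

### The arm

A 7-joint arm with a two-finger parallel gripper is mounted at the origin on the work surface. World frame = base frame: x ahead of the robot, y to its left, z up, the work surface at z = 0. Lengths are in m, angles in rad, forces in N, time in s.
With the tool pointing down it reaches from about 0.375 to 0.925 m from the base axis. Payload 3.1 kg.
Tool frame: the origin (TCP) lies where the fingers leave the gripper's body, on its centre line; the fingertips stand 73 mm ahead of it and the grasp point (between the pads) lies 54 mm ahead of it (r.grip_point_offset is the distance from the TCP to the grasp point, in m); z points along the fingers, y is the line along which they close (so a half turn about z gives the same grasp; the last joint's range is limited). The gripper opens to 85 mm and grips with 20 to 120 N. Pads are 22 mm wide; open, the fingers measure 114 mm over their backs; the gripper's body (76 mm by 85 mm) begins 54 mm behind the grasp point. The pads swing forward as they close: fully open they stand 13 mm farther back than shut.
Start: joints at [1.069, 0.383, 0.044, 1.598, -0.018, 1.161, -0.05], TCP at [0.255, -0.598, 0.304] pointing down, gripper open.
Joint ranges: [-2.61, 2.61], [-0.41, 2.15], [-1.48, 1.57], [0, 2.5], [-1.57, 4.71], [0.05, 1.97], [-2.85, 2.85]. Speed limits (rad/s): [2.79, 2.79, 3.14, 3.14, 3.14, 3.14, 3.14].

### API

Orientations are given as a 3x3 rotation matrix whose columns are the frame's x, y, z axes.
In Python, from bench import r gives the robot as it stands. The module is installed in compiled form; this text tells all that it offers.
- The arm moves only by the tool servo_tool, never from a script. Its argument "targets" is a list of rows, each a list of 6 numbers: the shift along the tool's x, y, z in units of 0.2 m (1.0 is 0.2 m), then the turn, a rotation vector about the tool's x, y, z in units of pi/2 rad (1.0 is pi/2 rad). A call has 1 to 12 rows; each row shifts and turns the commanded pose from where the row before left it, along the tool's axes as they then stand; what a row does not reach is not made up. A row lasts 1/12 s, in which the tool goes at most 41.7 mm and 7.16 degrees, less where a joint would pass 70% of its speed; a pose out of reach is approached as far as the arm can. A call with a number of a shift or a turn outside -1 to 1 is refused whole. A call with a gripper value outside its range is refused whole. "jaw" is the opening, from 0 (shut) to 1 (fully open), set as the call begins (left out, the last holds). The fingers move at their own pace and stop on an object; "grip_force" is the grip in N (left out, the last holds). Time passes only in rows, so rows that do not move let the fingers close. It gives the time, the measured TCP pose, the force, the opening and the grip force at its end, in the units of the state.
- r.read_state(): the state, without advancing time (a new reading comes with each control period).
- r.grab_frame(name): name is "scene" or "top"; returns a dict with "pixels" (480x640x3 uint8, red, green, blue), "camera_matrix" (3x3 intrinsics, pixels), "k1" (the pictures are not rectified: a ray, as slopes to the right and down, at radius r is drawn at 1 + k1 r^2 times it, then the intrinsics apply), "rvec" (rotation vector, rad) and "tvec" (3), from world to camera coordinates, as OpenCV has them. Camera axes: x right, y down, z forward; pixel columns grow to the right and rows downward; lengths in m; the calibration is good to about 2 mm. A picture is of the moment at which its call begins. There is no depth.
- r.finish_job(): hands the job in; it is judged then, once.
The state is a dict: "time_s": time; "q": joint angles; "qvel": joint speeds; "joint_efforts": joint torques, N m; "ee_pos": TCP position; "eef_rot": TCP orientation; "force": force on the tool from outside, world axes, zero at the start; "wrist_torque": the same for the moment, N m; "finger_gap": finger opening in m; "finger_force": force on a finger pad.
Only numpy, scipy, OpenCV 4.12 (cv2) and the standard library are available. Lean on these libraries where they do the work, as an engineer would, in place of code of your own. Each camera call takes 0.05 s, during which the arm holds its last target. There are 200 camera calls.

## Working session

There is one attempt and no reset: what is moved stays moved. The work goes in short steps, Python scripts to look and compute and a tool call to move; the robot and the scene stay as the last step left them, time stands still between calls to the robot, and variables do not carry over. Pictures are saved under pics/ and viewed, at most 10 in all, crops included, and the job is handed in when it is done.

Besides the shell and the picture viewer there is one more tool, called after "Request:" as name(argument=value, ...), one argument or row to a line, values as JSON. servo_tool: Moves the arm, as the interface text tells. Its arguments: {"type":"object","properties":{"targets":{"type":"array","items":{"type":"array","items":{"type":"number","minimum":-1,"maximum":1}}},"jaw":{"type":"number"},"grip_force":{"type":"number"}},"required":["targets"]}

```bash
mkdir -p pics; python3 - <<'E'
from bench import r
import cv2, pickle
import numpy as np
s=r.read_state(); print({k:np.round(s[k],3).tolist() for k in ("time_s","q","ee_pos","eef_rot","finger_gap")})
for n in("scene","top"):
    f=r.grab_frame(n); pickle.dump(f,open(n+".pkl","wb"))
    cv2.imwrite(f"pics/{n}0.png",f["pixels"][:,:,::-1])
    print(n,f["camera_matrix"].tolist(),f["k1"],f["rvec"],f["tvec"])
E
```

```text
{'time_s': 0.0, 'q': [1.069, 0.384, 0.044, 1.6, -0.018, 1.161, -0.05], 'ee_pos': [0.255, -0.597, 0.302], 'eef_rot': [[0.92, 0.393, -0.001], [0.393, -0.92, 0.002], [-0.0, -0.003, -1.0]], 'finger_gap': 0.085}
scene [[539.7652061148393, 0.0, 321.60220413157555], [0.0, 539.7652061148393, 224.84925212603292], [0.0, 0.0, 1.0]] 0.03879347019551335 [ 2.27878171  0.63275841 -0.26109546] [-0.46553472 -0.14072418  1.70375433]
top [[601.22774574236, 0.0, 321.313000349354], [0.0, 601.22774574236, 239.78644936181064], [0.0, 0.0, 1.0]] -0.12737367257050342 [ 2.1269412  -2.18781899  0.16324242] [0.02530801 0.54056857 1.60365596]
```

View pics/scene0.png

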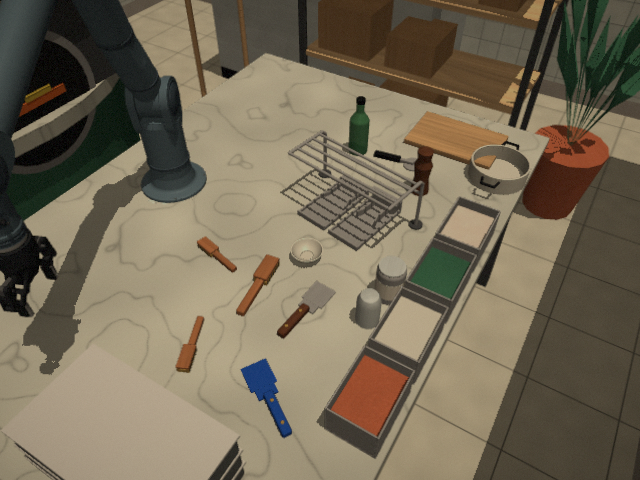

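View pics/top0.png

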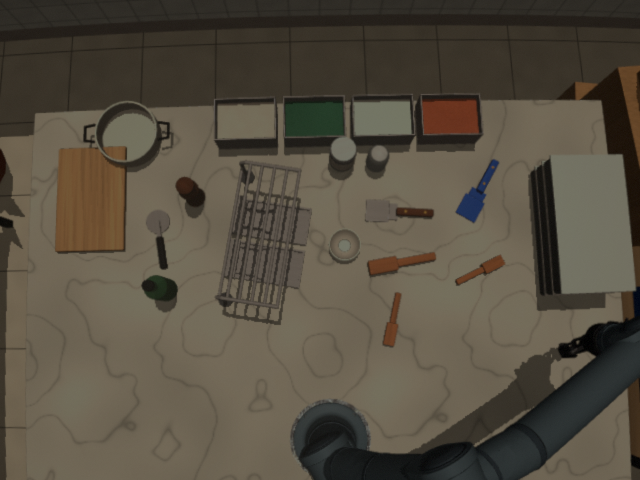

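Brush candidates in the top view are (402,263), (480,270) and (392,320). The first is clearly the largest, so it fits. The server is the steel-bladed one at (398,211), and the blue one at (478,190) stays. The rack and trays are around (262,242). Next is an enlarged crop and the measurements.

```bash
cat > h.py <<'E'
import numpy as np, cv2, pickle
F={n:pickle.load(open(n+".pkl","rb")) for n in("scene","top")}
def cam(n):
    f=F[n]; R=cv2.Rodrigues(np.array(f["rvec"]))[0]; t=np.array(f["tvec"]).ravel()
    return np.array(f["camera_matrix"]),np.array([f["k1"],0,0,0.]),R,t
def ray(n,p):
    K,d,R,t=cam(n); p=np.array(p,float).reshape(-1,1,2)
    u=cv2.undistortPoints(p,K,d).reshape(-1,2)
    v=np.c_[u,np.ones(len(u))]@R; return -R.T@t, v/np.linalg.norm(v,axis=1)[:,None]
def plane(n,p,z):
    o,v=ray(n,p); return o+v*((z-o[2])/v[:,2])[:,None]
def tri(ps,pt):
    o1,a=ray("scene",ps);o2,b=ray("top",pt);out=[]
    for u,v in zip(a,b):
        s=np.linalg.lstsq(np.c_[u,-v],o2-o1,rcond=None)[0]
        x,y=o1+s[0]*u,o2+s[1]*v; out.append(np.r_[(x+y)/2,np.linalg.norm(x-y)])
    return np.array(out)
def proj(n,X):
    K,d,R,t=cam(n); return cv2.projectPoints(np.array(X,float).reshape(-1,1,3),cv2.Rodrigues(R)[0],t,K,d)[0].reshape(-1,2)
E
python3 - <<'E'
from h import *
A=F["top"]["pixels"][155:330,215:315]; B=F["scene"]["pixels"][125:255,275:435]
C=F["top"]["pixels"][190:350,360:510]
f=lambda a,w,h:cv2.resize(a,(w,h),interpolation=cv2.INTER_CUBIC)
left=f(A,343,600); right=np.vstack([f(B,400,325),f(C,258,275) if 0 else cv2.copyMakeBorder(f(C,258,275),0,0,0,142,cv2.BORDER_CONSTANT)])
im=np.hstack([left,right]); im=np.clip(im*1.5,0,255).astype(np.uint8)
cv2.imwrite("pics/crop1.png",im[:,:,::-1])
for n in F:
    hsv=cv2.cvtColor(F[n]["pixels"],cv2.COLOR_RGB2HSV)
    m=((hsv[...,0]<16)&(hsv[...,1]>110)&(hsv[...,2]>50)).astype(np.uint8)
    c,_=cv2.findContours(m,cv2.RETR_EXTERNAL,cv2.CHAIN_APPROX_NONE)
    for k in c:
        if 60<cv2.contourArea(k)<2500:
            w=plane(n,k.reshape(-1,2),0.01); rr=cv2.minAreaRect((w[:,:2]*1000).astype(np.float32))
            print(n,cv2.contourArea(k),np.round(k.reshape(-1,2).mean(0)),np.round(rr[0]),np.round(rr[1]),round(rr[2]), k.reshape(-1,2).min(0),k.reshape(-1,2).max(0))
E
```

```text
scene 498.0 [190. 344.] [ 444. -431.] [ 32. 145.] 24 [176 316] [203 369]
scene 280.5 [293. 319.] [ 617. -255.] [103.  25.] 85 [277 304] [308 335]
scene 700.5 [257. 284.] [ 474. -212.] [ 44. 205.] 10 [236 255] [278 315]
scene 361.0 [216. 254.] [ 322. -181.] [ 34. 158.] 76 [197 237] [236 271]
scene 78.0 [425. 166.] [655. 462.] [54. 36.] 46 [417 162] [432 170]
scene 110.5 [486. 161.] [807. 594.] [79. 47.] 90 [475 155] [495 168]
scene 2491.0 [454. 138.] [682. 638.] [302. 249.] 1 [406 112] [507 163]
scene 380.5 [42. 99.] [-720.   96.] [ 62. 231.] 0 [19 83] [ 65 115]
scene 546.5 [414.  89.] [439. 881.] [264. 106.] 0 [380  78] [447 105]
scene 80.0 [195.  44.] [-524.  725.] [ 20. 451.] 45 [189  22] [201  70]
scene 311.0 [499.   5.] [ 485. 1792.] [234. 137.] 30 [478   0] [525  12]
scene 70.5 [241.  18.] [-522. 1047.] [ 23. 387.] 40 [237   0] [245  36]
top 550.5 [634. 417.] [  16. -859.] [ 33. 214.] 89 [628 379] [639 455]
top 374.0 [393. 320.] [ 321. -181.] [ 31. 145.] 75 [383 293] [400 345]
top 177.5 [628. 307.] [ 330. -859.] [33. 80.] 89 [622 292] [633 320]
top 358.5 [480. 270.] [ 446. -429.] [ 30. 149.] 24 [456 255] [504 284]
top 652.5 [400. 262.] [ 477. -211.] [ 40. 190.] 8 [368 252] [435 274]
top 89.5 [637. 265.] [ 446. -896.] [ 19. 114.] 84 [633 246] [639 285]
top 171.5 [415. 211.] [ 618. -254.] [99. 17.] 86 [397 208] [432 215]
top 155.5 [183. 184.] [716. 393.] [44. 40.] 74 [176 177] [192 191]
top 178.0 [116. 152.] [812. 598.] [67. 36.] 88 [103 147] [125 159]
top 1783.5 [450. 116.] [ 897. -374.] [161. 104.] 89 [422  99] [478 133]
top 234.0 [583.  89.] [ 973. -797.] [72. 58.] 85 [575  82] [597  99]
top 990.5 [633. 112.] [ 904. -924.] [ 73. 327.] 82 [617  65] [639 167]
```

View pics/crop1.png

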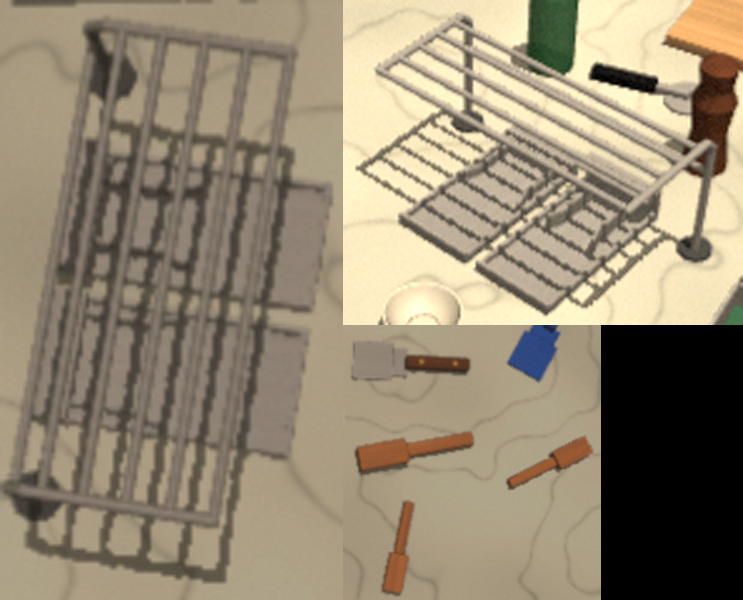

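The 190x40 mm measurement confirms the largest brush at (402,263); the others measure about 145 mm. The tray at the upper side of the top view (larger x) looks like the narrow one, with a tall strip. I'll check that with a rectified zoom and triangulation.

```bash
python3 - <<'E'
from h import *
# rectified metric views on plane z=0.016, world x .36...70 up, y .05...32 left ; 1 px = 0.85mm
def rect(n,z,x0,x1,y0,y1,s):
    h=int((x1-x0)/s); w=int((y1-y0)/s)
    xx,yy=np.meshgrid(y1-np.arange(w)*s, x1-np.arange(h)*s)
    P=proj(n,np.c_[yy.ravel(),xx.ravel(),np.full(xx.size,z)]).astype(np.float32).reshape(h,w,2)
    return cv2.remap(F[n]["pixels"],P[...,0],P[...,1],cv2.INTER_CUBIC)
a=[rect(n,0.004,.36,.70,.03,.29,.00065) for n in("top","scene")]
im=np.clip(np.hstack(a)*1.7,0,255).astype(np.uint8)
for k in range(6):
    yy=int((.70-(.40+.05*k))/.00065); im[yy,::8]=(255,0,0)
for o in(0,a[0].shape[1]):
    for k in range(5): im[::8,o+int((.29-(.05+.05*k))/.00065)]=(0,0,255)
print(im.shape); cv2.imwrite("pics/rect.png",im[:,:,::-1])
E
```

```text
(523, 800, 3)
```

View pics/rect.png

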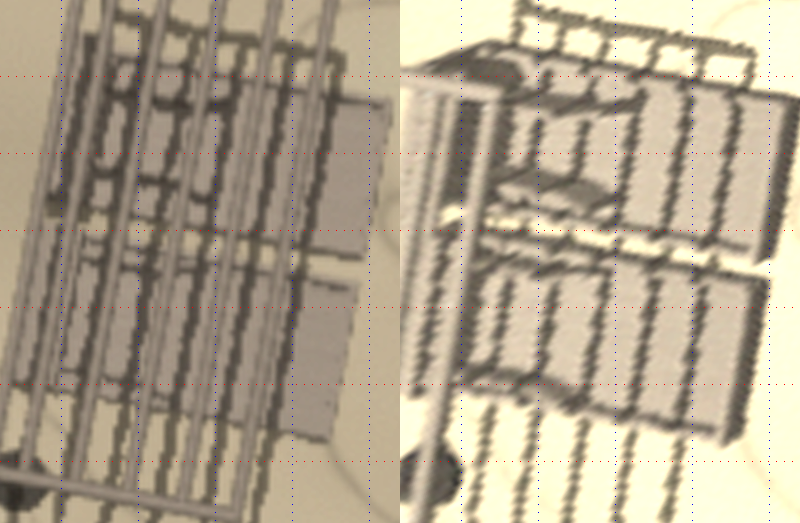

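The rectified top view shows upper-tray guides about 47 mm apart (rows 105–180), so that one is narrow. The lower tray's are about 69 mm apart (rows 265–385), so it is the wide one. Now I'll triangulate the lip corners and tool ends.

```bash
python3 - <<'E'
from h import *
def un(n,P,o):
    P=np.array(P,float); return proj(n,np.c_[.70-P[:,1]*.00065,.29-(P[:,0]-o)*.00065,np.full(len(P),.004)])
pt=un("top",[(391,103),(361,258),(357,284),(326,441)],0)
ps=un("scene",[(783,94),(755,250),(755,277),(727,433)],400)
print("lip corners tri (mm, last=gap)\n",np.round(tri(ps,pt)*1000,1))
T=np.array([(-105,-112.),(-105,-8),(-105,8),(-105,112)])
def fit(W,T):
    a=W-W.mean(0);b=T-T.mean(0);H=b.T@a;th=np.arctan2(H[0,1]-H[1,0],H[0,0]+H[1,1])
    R=np.array([[np.cos(th),-np.sin(th)],[np.sin(th),np.cos(th)]]);t=W.mean(0)-R@T.mean(0);return th,t,np.abs(W-(T@R.T+t)).max()
for n,p in(("top",pt),("scene",ps)):
    W=plane(n,p,.016)[:,:2]*1000
    th,t,e=fit(W,T); R=np.array([[np.cos(th),-np.sin(th)],[np.sin(th),np.cos(th)]])
    print(n,"yaw",np.degrees(th),"rack",t,"err",e,"narrow(-60)",R@[0,-60]+t,"wide(+60)",R@[0,60]+t)
def ends(m,n,z,off):
    c,_=cv2.findContours(m,cv2.RETR_EXTERNAL,cv2.CHAIN_APPROX_NONE)
    k=max(c,key=cv2.contourArea).reshape(-1,2)
    w=plane(n,k,z)[:,:2]*1000; rr=cv2.minAreaRect(w.astype(np.float32)); b=cv2.boxPoints(rr)
    return k,w,rr,b
for name,roi in(("brush",{"top":(360,245,440,280),"scene":(230,250,282,318)}),("serverhandle",{"top":(392,203,440,220),"scene":(270,298,312,340)}),("blade",{"top":(360,195,398,226),"scene":(300,275,340,315)})):
    E=[]
    for n in("top","scene"):
        x0,y0,x1,y1=roi[n]; px=F[n]["pixels"]; hsv=cv2.cvtColor(px,cv2.COLOR_RGB2HSV)
        if name=="blade":
            sub=hsv[y0:y1,x0:x1]; bg=np.median(sub[-4:].reshape(-1,3),0); mm=sub[...,1]<bg[1]*0.6
        else: mm=((hsv[...,0]<16)|(hsv[...,0]>172))[y0:y1,x0:x1]&(hsv[y0:y1,x0:x1,1]>100)
        m=np.zeros(px.shape[:2],np.uint8); m[y0:y1,x0:x1]=mm
        z={"brush":.02,"serverhandle":.02,"blade":.005}[name]
        k,w,rr,b=ends(m,n,z,0)
        print(name,n,"c",np.round(rr[0],1),"size",np.round(rr[1],1),"ang",round(rr[2],1))
        # two ends: means of contour points within 6mm of box ends along long axis
        L=max(rr[1]); d=(b[1]-b[0]) if np.linalg.norm(b[1]-b[0])>np.linalg.norm(b[2]-b[1]) else b[2]-b[1]
        d=d/np.linalg.norm(d); d=d if d[1]>0 else -d
        s=(w-rr[0])@d; E.append([k[s>L/2-4].mean(0),k[s<-L/2+4].mean(0)])
        print("  axis",np.round(d,3),np.degrees(np.arctan2(d[1],d[0])).round(1),"ends",np.round(E[-1],1).tolist())
    print(name,"tri ends +,-",np.round(tri(E[1],E[0])*1000,1).tolist())
E
```

```text
lip corners tri (mm, last=gap)
 [[6.362e+02 3.800e+01 4.500e+00 7.700e+00]
 [5.350e+02 5.720e+01 3.800e+00 6.500e+00]
 [5.174e+02 5.930e+01 2.200e+00 4.400e+00]
 [4.150e+02 7.930e+01 5.000e-01 3.700e+00]]
top yaw 79.12608592844774 rack [541.84894259 159.78604354] err 1.256781044151694 narrow(-60) [600.77162479 148.46714242] wide(+60) [482.92626039 171.10494466]
scene yaw 80.67204668391442 rack [551.69949638 152.49207769] err 1.5524873183039745 narrow(-60) [610.90610175 142.7669617 ] wide(+60) [492.49289101 162.21719368]
brush top c [ 476.9 -210.1] size [ 40.7 189.3] ang 9.0
  axis [-0.156  0.988] 99.0 ends [[368.6, 267.5], [434.5, 255.5]]
brush scene c [ 479.  -217.8] size [ 44.  203.5] ang 10.3
  axis [-0.179  0.984] 100.3 ends [[272.0, 256.2], [240.0, 314.3]]
brush tri ends +,- [[461.5, -119.0, 20.7, 3.9], [492.4, -306.1, 1.9, 1.2]]
serverhandle top c [ 614.6 -251.1] size [101.4  21.3] ang 85.3
  axis [0.081 0.997] 85.3 ends [[396.9, 211.0], [431.8, 212.6]]
serverhandle scene c [ 620.6 -263.3] size [109.8  25.5] ang 85.1
  axis [0.086 0.996] 85.1 ends [[305.9, 305.1], [280.5, 336.0]]
serverhandle tri ends +,- [[620.1, -204.5, 10.6, 0.3], [613.7, -305.8, 0.8, 3.0]]Traceback (most recent call last):
  File "<stdin>", line 29, in <module>
  File "<stdin>", line 17, in ends
ValueError: max() iterable argument is empty
```

```bash
cat >> h.py <<'E'
from scipy.spatial.transform import Rotation as Ro
def leanR(yaw,lean,pitch=0):  # yaw of tool axis (deg), lean back; nose-down pitch reduces lean
    a=np.r_[np.cos(np.radians(yaw)),np.sin(np.radians(yaw)),0]; l=np.radians(lean-pitch); k=np.r_[0,0,1]
    x=a*np.cos(l)+k*np.sin(l); z=a*np.sin(l)-k*np.cos(l); return np.c_[x,np.cross(z,x),z]
def rows(p,R,N=None,d0=None):
    """constant row repeated N times from measured pose to (p,R)"""
    from bench import r
    s=r.read_state(); p0,R0=np.array(s["ee_pos"]),np.array(s["eef_rot"])
    w=Ro.from_matrix(R0.T@R).as_rotvec(); d=R0.T@(np.array(p)-p0)
    n=max(np.linalg.norm(d)/.040,np.degrees(np.linalg.norm(w))/7.0); N=N or int(np.ceil(n))
    M=sum(Ro.from_rotvec(w*k/N).as_matrix() for k in range(N)); b=np.linalg.solve(M,d)
    print("N",N,"row",np.round(np.r_[b/.2,w/N/(np.pi/2)],4).tolist(),"min",round(n,1),"t",round(s["time_s"],2))
E
python3 - <<'E'
from h import *
print("cams",cam("top")[2].T@-cam("top")[3],cam("scene")[2].T@-cam("scene")[3])
R=leanR(99,40); print(R.round(3))
gp=np.array([.4848,-.2594,.024]); t=gp-.054*R[:,2]; print(t)
rows(t+[0,0,.12],R)
E
```

```text
cams [0.31848578 0.03731201 1.66184895] [ 1.07167666 -0.88610912  1.09800931]
[[-0.12   0.988 -0.101]
 [ 0.757  0.156  0.635]
 [ 0.643  0.    -0.766]]
[ 0.49022992 -0.29368319  0.0653664 ]
N 13 row [0.1387, 0.0234, 0.0931, 0.0225, 0.0289, -0.0621] min 12.0 t 0.1
```

Request:
servo_tool(
  targets=[
    [0.1387,0.0234,0.0931,0.0225,0.0289,-0.0621],
    [0.1387,0.0234,0.0931,0.0225,0.0289,-0.0621],
    [0.1387,0.0234,0.0931,0.0225,0.0289,-0.0621],
    [0.1387,0.0234,0.0931,0.0225,0.0289,-0.0621],
    [0.1387,0.0234,0.0931,0.0225,0.0289,-0.0621],
    [0.1387,0.0234,0.0931,0.0225,0.0289,-0.0621],
    [0.1387,0.0234,0.0931,0.0225,0.0289,-0.0621],
    [0.1387,0.0234,0.0931,0.0225,0.0289,-0.0621],
    [0.1387,0.0234,0.0931,0.0225,0.0289,-0.0621],
    [0.1387,0.0234,0.0931,0.0225,0.0289,-0.0621],
    [0.1387,0.0234,0.0931,0.0225,0.0289,-0.0621],
    [0.1387,0.0234,0.0931,0.0225,0.0289,-0.0621],
  ],
  jaw=0.6,
  grip_force=50,
)

```text
time_s: 1.1
ee_pos: [0.4878, -0.3265, 0.1832]
eef_rot: [[-0.032, 0.997, -0.064], [0.794, 0.064, 0.604], [0.607, -0.032, -0.794]]
force: [-0.4, 0.7, -0.9]
finger_gap: 0.0512
finger_force: 0.0
```

```bash
python3 - <<'E'
from h import *
from bench import r
R=leanR(99,40); gp=np.array([.4848,-.2594,.024]); t=gp-.054*R[:,2]
s=r.read_state(); print(np.round(s["ee_pos"],3),np.round(s["q"],2)); rows(t+[0,0,.06],R)
f=r.grab_frame("top"); pickle.dump(f,open("top1.pkl","wb")); 
a=F["top"]["pixels"][150:330,215:320]; b=F["scene"]["pixels"][120:260,275:435]
f=lambda a,s:cv2.resize(a,None,fx=s,fy=s,interpolation=cv2.INTER_CUBIC)
A=f(a,3.3)[:594]; B=f(b,2.8)[:392]
im=np.zeros((600,800,3),np.uint8); im[:A.shape[0],:A.shape[1]]=A; im[:B.shape[0],350:350+B.shape[1]]=B
# zoom on narrow+wide near lips in the scene view
c=f(F["scene"]["pixels"][195:255,290:370],3.4) ; im[394:394+c.shape[0],350:350+c.shape[1]]=c
im=np.clip(im*1.6,0,255).astype(np.uint8); cv2.imwrite("pics/z2.png",im[:,:,::-1])
E
```

```text
[ 0.488 -0.327  0.183] [ 1.    0.68 -0.41  1.57 -0.23  1.38  0.76]
N 2 row [-0.025, 0.0168, 0.1637, 0.0106, 0.0141, -0.0294] min 1.7 t 1.1
```

View pics/z2.png

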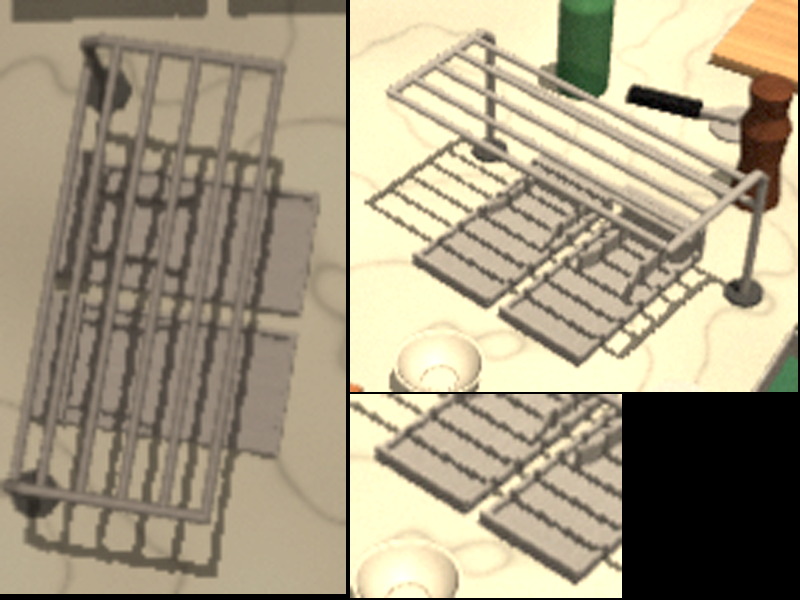

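The crop shows the rack's four corners clearly in both views, and the lip's top edges as the bright edge above the dark near face. I'll triangulate both and fit the rack pose.

Request:
servo_tool(
  targets=[
    [-0.025,0.0168,0.1637,0.0106,0.0141,-0.0294],
    [-0.025,0.0168,0.1637,0.0106,0.0141,-0.0294],
    [0,0,0,0,0,0],
  ],
)

```text
time_s: 1.4
ee_pos: [0.4874, -0.2897, 0.1208]
eef_rot: [[-0.115, 0.987, -0.108], [0.752, 0.158, 0.64], [0.649, -0.008, -0.761]]
force: [-0.3, 2.3, -1.3]
finger_gap: 0.0513
finger_force: 0.0
```

```bash
python3 - <<'E'
from h import *
from scipy.optimize import least_squares
top=[(299.8,170.0),(277.4,306.7),(242.3,162.7),(218.6,297.6),(311.1,209.7),(305,244.8),(304.7,251.5),(299.2,287.9)]
sc=[(375.7,226),(289.3,153.2),(422.5,183.6),(324.3,133.2),(356.8,246.2),(328.8,229.7),(325.3,225.3),(297.9,210.6)]
print(np.round(tri(sc,top)*1000,1))
M=np.array([(-66,-178,170.5),(-66,178,170.5),(90,-178,170.5),(90,178,170.5),(-105,-112,16),(-105,-8,16),(-105,8,16),(-105,112,16)])/1000
def res(q,full=False):
    c,s=np.cos(q[2]),np.sin(q[2]); W=np.c_[q[0]+c*M[:,0]-s*M[:,1],q[1]+s*M[:,0]+c*M[:,1],M[:,2]]
    return np.r_[(proj("top",W)-top).ravel(),(proj("scene",W)-sc).ravel()]
o=least_squares(res,[.54,.155,1.39],loss="soft_l1"); q=o.x
print("rack",q[:2]*1000,np.degrees(q[2])); print(res(q).reshape(2,8,2).round(1).tolist())
c,s=np.cos(q[2]),np.sin(q[2])
print("narrow",[q[0]+.06*s,q[1]-.06*c],"wide",[q[0]-.06*s,q[1]+.06*c])
R=leanR(99,40); gp=np.array([.4848,-.2594,.024]); t=gp-.054*R[:,2]
rows(t,R)
E
```

```text
[[6.994e+02 5.080e+01 1.180e+02 4.190e+01]
 [3.594e+02 1.261e+02 1.649e+02 7.000e-01]
 [7.323e+02 2.107e+02 1.539e+02 1.600e+00]
 [3.865e+02 2.740e+02 1.543e+02 1.600e+00]
 [6.318e+02 3.670e+01 1.050e+01 3.900e+00]
 [5.328e+02 5.560e+01 7.600e+00 1.300e+00]
 [5.159e+02 5.860e+01 1.350e+01 7.300e+00]
 [4.145e+02 7.510e+01 9.000e+00 3.200e+00]]
rack [543.44449812 156.08846628] 79.15617645477599
[[[1.6, -0.9], [0.3, 1.1], [-1.0, -3.1], [-2.8, -0.1], [1.3, -1.6], [1.3, -0.2], [0.7, -1.2], [-0.0, -0.3]], [[13.3, -17.2], [-1.4, -1.7], [1.6, -4.4], [0.2, -5.2], [-0.8, 0.1], [-1.3, -1.3], [-2.0, 0.4], [-1.0, -1.5]]]
narrow [np.float64(0.6023731166409086), np.float64(0.14480051165967342)] wide [np.float64(0.484515879603738), np.float64(0.16737642089859825)]
N 2 row [-0.0979, 0.0063, 0.0985, -0.0023, -0.0024, -0.0012] min 1.4 t 1.4
```

Request:
servo_tool(
  targets=[
    [-0.065,0.004,0.066,-0.0015,-0.0016,-0.0008],
    [-0.065,0.004,0.066,-0.0015,-0.0016,-0.0008],
    [-0.065,0.004,0.066,-0.0015,-0.0016,-0.0008],
    [0,0,0,0,0,0],
  ],
)

```text
time_s: 1.73
ee_pos: [0.4911, -0.3004, 0.0683]
eef_rot: [[-0.115, 0.989, -0.093], [0.763, 0.148, 0.629], [0.636, 0.002, -0.772]]
force: [0.1, 0.5, -1.9]
finger_gap: 0.0512
finger_force: 0.0
```

Request:
servo_tool(
  targets=[
    [0,0,0,0,0,0],
    [0,0,0,0,0,0],
    [0,0,0,0,0,0],
    [0,0,0,0,0,0],
    [0,0,0,0,0,0],
    [0,0,0,0,0,0],
  ],
  jaw=0,
  grip_force=60,
)

```text
time_s: 2.23
ee_pos: [0.4941, -0.3006, 0.0729]
eef_rot: [[-0.121, 0.989, -0.089], [0.764, 0.15, 0.627], [0.634, 0.008, -0.774]]
force: [-0.8, -2.0, 6.0]
finger_gap: 0.0198
finger_force: 59.1
```

Request:
servo_tool(
  targets=[
    [0.04,0,-0.048,0,0,0],
    [0.076,0,-0.093,0,0,0],
    [0.076,0,-0.093,0,0,0],
    [0.076,0,-0.093,0,0,0],
    [0.076,0,-0.093,0,0,0],
    [0.04,0,-0.048,0,0,0],
    [0,0,0,0,0,0],
    [0,0,0,0,0,0],
  ],
)

```text
time_s: 2.9
ee_pos: [0.4926, -0.2999, 0.1923]
eef_rot: [[-0.122, 0.989, -0.09], [0.765, 0.151, 0.627], [0.633, 0.008, -0.774]]
force: [0.2, -0.5, -2.0]
finger_gap: 0.0198
finger_force: 58.5
```

```bash
python3 - <<'E'
from h import *
from bench import r
a=r.grab_frame("top");b=r.grab_frame("scene"); pickle.dump((a,b),open("g1.pkl","wb"))
f=lambda a,s:cv2.resize(a,None,fx=s,fy=s,interpolation=cv2.INTER_CUBIC)
im=np.hstack([f(a["pixels"][190:330,340:470],3),f(b["pixels"][180:320,220:350],3)])
cv2.imwrite("pics/g1.png",np.clip(im[:,:,::-1]*1.4,0,255).astype(np.uint8))
E
```

```text
(no output)
```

View pics/g1.png

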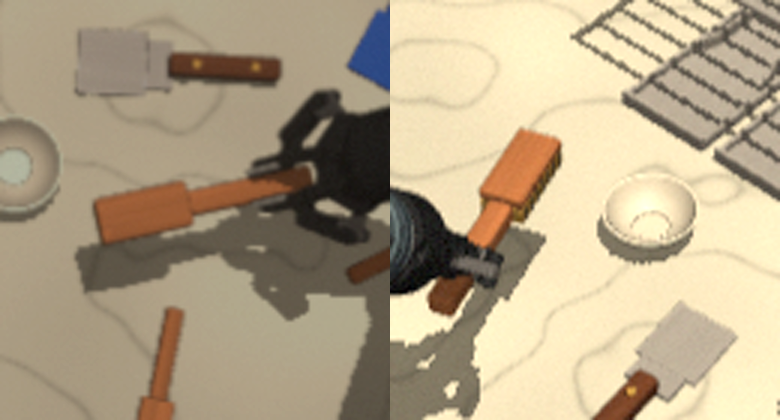

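The brush is held level with its bristles down: head front top edge at crop (98,221) in the top view and (541,139) in the scene view. I'll triangulate to get the in-hand pose.

```bash
python3 - <<'E'
from h import *
pt=[(340+94/3,190+200/3),(340+103.5/3,190+243/3),(340+191/3,190+225/3),(340+182/3,190+180/3)]
ps=[(220+(561-390)/3,180+148/3),(220+(522-390)/3,180+130/3),(220+(480-390)/3,180+193/3),(220+(518-390)/3,180+208/3)]
X=tri(ps,pt)*1000; print(X.round(1))
for z in(.147,): 
  P=plane("top",pt,z)*1000; print(P.round(1)); m=P[:2].mean(0)-P[2:].mean(0); print("yaw",np.degrees(np.arctan2(m[1],m[0])),P[:2].mean(0))
  P=plane("scene",ps,z)*1000; print(P.round(1)); m=P[:2].mean(0)-P[2:].mean(0); print("yaw",np.degrees(np.arctan2(m[1],m[0])),P[:2].mean(0))
E
```

```text
[[ 4.808e+02 -1.158e+02  1.296e+02  7.000e-01]
 [ 4.439e+02 -1.211e+02  1.365e+02  1.200e+00]
 [ 4.567e+02 -1.972e+02  1.350e+02  1.000e-01]
 [ 4.940e+02 -1.928e+02  1.340e+02  4.500e+00]]
[[ 479.3 -113.8  147. ]
 [ 442.6 -120.4  147. ]
 [ 455.6 -195.3  147. ]
 [ 494.2 -189.4  147. ]]
yaw 100.53778242693774 [ 460.91031095 -117.10198857  147.        ]
[[ 491.2 -129.9  147. ]
 [ 451.2 -129.1  147. ]
 [ 464.3 -205.9  147. ]
 [ 500.  -203.5  147. ]]
yaw 98.29324370610892 [ 471.21708225 -129.49881008  147.        ]
```

```bash
cat >> h.py <<'E'
def tcp_for(tip,yaw,pitch,hold):
    """hold=(yaw0,lean0,along,lat,down): tip relative to TCP when tool was level"""
    R0=leanR(hold[0],hold[1]); a=np.r_[np.cos(np.radians(hold[0])),np.sin(np.radians(hold[0])),0]
    off=R0.T@(a*hold[2]+R0[:,1]*hold[3]-np.r_[0,0,hold[4]])
    R=leanR(yaw,hold[1],pitch); return np.array(tip)-R@off,R
def traypt(c,yaw,x,y,z):
    t=np.radians(yaw); return np.r_[c[0]+x*np.cos(t)-y*np.sin(t),c[1]+x*np.sin(t)+y*np.cos(t),z]
NAR=(.602,.147); WID=(.4845,.169); YAW=79.2
HB=(99.1,39.3,.185,-.001,.076)
E
python3 - <<'E'
from h import *
p,R=tcp_for(traypt(NAR,YAW,-.02,0,.07),YAW,6,HB); print(p,R.round(2)); rows(p,R,12)
E
```

```text
[ 0.56624761 -0.04575732  0.16492143] [[ 0.16  0.98  0.1 ]
 [ 0.82 -0.19  0.54]
 [ 0.55  0.   -0.84]]
N 12 row [0.079, 0.0309, 0.072, -0.0105, -0.0057, 0.0147] min 6.6 t 3.0
```

Request:
servo_tool(
  targets=[
    [0.079,0.031,0.072,-0.0105,-0.0057,0.0147],
    [0.079,0.031,0.072,-0.0105,-0.0057,0.0147],
    [0.079,0.031,0.072,-0.0105,-0.0057,0.0147],
    [0.079,0.031,0.072,-0.0105,-0.0057,0.0147],
    [0.079,0.031,0.072,-0.0105,-0.0057,0.0147],
    [0.079,0.031,0.072,-0.0105,-0.0057,0.0147],
    [0.079,0.031,0.072,-0.0105,-0.0057,0.0147],
    [0.079,0.031,0.072,-0.0105,-0.0057,0.0147],
    [0.079,0.031,0.072,-0.0105,-0.0057,0.0147],
    [0.079,0.031,0.072,-0.0105,-0.0057,0.0147],
    [0.079,0.031,0.072,-0.0105,-0.0057,0.0147],
    [0.079,0.031,0.072,-0.0105,-0.0057,0.0147],
  ],
)

```text
time_s: 4.0
ee_pos: [0.5664, -0.0451, 0.1643]
eef_rot: [[0.159, 0.982, 0.102], [0.821, -0.189, 0.539], [0.549, -0.002, -0.836]]
force: [0.2, -0.6, -2.2]
finger_gap: 0.0198
finger_force: 58.5
```

Request:
servo_tool(
  targets=[
    [0,0,0,0,0,0],
    [0,0,0,0,0,0],
  ],
)

```text
time_s: 4.17
ee_pos: [0.5663, -0.0435, 0.1649]
eef_rot: [[0.154, 0.983, 0.099], [0.821, -0.183, 0.541], [0.55, -0.002, -0.835]]
force: [-0.5, -0.5, -1.2]
finger_gap: 0.0199
finger_force: 58.8
```

```bash
python3 - <<'E'
from h import *
from bench import r
a=r.grab_frame("top");b=r.grab_frame("scene"); pickle.dump((a,b),open("g2.pkl","wb"))
f=lambda a,s:cv2.resize(a,None,fx=s,fy=s,interpolation=cv2.INTER_CUBIC)
im=np.hstack([f(a["pixels"][170:330,225:355],3.2),f(b["pixels"][140:300,260:375],3.2)]); print(im.shape)
cv2.imwrite("pics/g2.png",np.clip(im[:,:,::-1]*1.5,0,255).astype(np.uint8))
p,R=tcp_for(traypt(NAR,YAW,.045,0,.03),YAW,6,HB); print(p); rows(p,R,4)
E
```

```text
(512, 784, 3)
[0.57842739 0.01809135 0.12492143]
N 4 row [0.0417, -0.001, 0.0874, 0.0, 0.0002, -0.0002] min 1.9 t 4.27
```

View pics/g2.png

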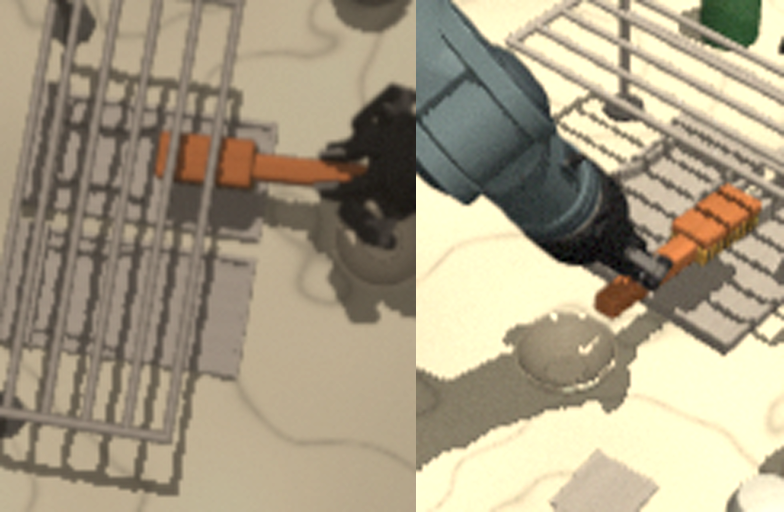

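The top view shows the head front at about crop (160,153) and its rear at (253,163), roughly over the narrow tray. I'll check the lateral offset against the tray lip seen in the same view.

```bash
python3 - <<'E'
from h import *
g=lambda u,v:(225+u/3.2,170+v/3.2)
fr=plane("top",[g(160,131),g(160,175)],.098).mean(0); re=plane("top",[g(253,140),g(253,187)],.106).mean(0)
lip=plane("top",[g(277,124),g(262,240)],.016); c=lip.mean(0); d=lip[0]-lip[1]
print("head",fr,re,"yaw",np.degrees(np.arctan2(*(fr-re)[[1,0]])),"lip",lip*1000,np.linalg.norm(d[:2]),"tray yaw",np.degrees(np.arctan2(d[1],d[0]))+90)
t=np.radians(YAW);a=np.r_[np.cos(t),np.sin(t),0];n=np.r_[-np.sin(t),np.cos(t),0]
for q in(fr,re): print("vs lip along/lat",((q-c)@a*1000).round(1),((q-c)@n*1000).round(1),"vs NAR",((q[:2]-NAR)@a[:2]*1000).round(1),((q[:2]-NAR)@n[:2]*1000).round(1))
# guide-wall colour profile in original top frame along lateral line at tray x=-40
E
```

```text
head [0.59456197 0.13154888 0.098     ] [0.58233445 0.05500578 0.106     ] yaw 80.9238613263051 lip [[631.82596338  34.29536776  16.        ]
 [530.48897552  49.95066936  16.        ]] 0.10253913192102533 tray yaw 81.21794236511435
vs lip along/lat 90.4 3.6 vs NAR -16.6 4.4
vs lip along/lat 12.9 1.3 vs NAR -94.0 2.1
```

Request:
servo_tool(
  targets=[
    [0.042,0.003,0.087,0,0,0],
    [0.042,0.003,0.087,0,0,0],
    [0.042,0.003,0.087,0,0,0],
    [0.042,0.003,0.087,0,0,0],
    [0,0,0,0,0,0],
    [0,0,0,0,0,0],
  ],
)

```text
time_s: 4.77
ee_pos: [0.5818, 0.0179, 0.1257]
eef_rot: [[0.157, 0.982, 0.103], [0.821, -0.188, 0.539], [0.549, -0.0, -0.836]]
force: [-0.5, -1.4, -1.3]
finger_gap: 0.0194
finger_force: 58.9
```

Request:
servo_tool(
  targets=[
    [-0.0275,0,0.042,0,0,0],
    [-0.0275,0,0.042,0,0,0],
    [0,0,0,0,0,0],
    [0,0,0,0,0,0],
  ],
)

```text
time_s: 5.1
ee_pos: [0.582, 0.0168, 0.1055]
eef_rot: [[0.159, 0.982, 0.104], [0.821, -0.19, 0.538], [0.548, 0.0, -0.836]]
force: [1.1, 0.0, -0.5]
finger_gap: 0.0197
finger_force: 58.8
```

Request:
servo_tool(
  targets=[
    [-0.0082,0,0.0125,0,0,0],
    [0,0,0,0,0,0],
    [-0.0082,0,0.0125,0,0,0],
    [0,0,0,0,0,0],
    [0,0,0,0,0,0],
  ],
)

```text
time_s: 5.52
ee_pos: [0.5827, 0.0184, 0.1007]
eef_rot: [[0.156, 0.982, 0.105], [0.821, -0.188, 0.538], [0.549, 0.002, -0.836]]
force: [-0.4, -0.1, -0.8]
finger_gap: 0.0195
finger_force: 58.8
```

Request:
servo_tool(
  targets=[
    [-0.0055,0,0.0084,0,0,0],
    [0,0,0,0,0,0],
    [0,0,0,0,0,0],
  ],
)

```text
time_s: 5.77
ee_pos: [0.5826, 0.0184, 0.0986]
eef_rot: [[0.156, 0.982, 0.105], [0.821, -0.188, 0.538], [0.548, 0.002, -0.836]]
force: [-0.3, -0.9, -2.1]
finger_gap: 0.0195
finger_force: 58.8
```

Request:
servo_tool(
  targets=[
    [-0.0055,0,0.0084,0,0,0],
    [0,0,0,0,0,0],
    [0,0,0,0,0,0],
  ],
)

```text
time_s: 6.02
ee_pos: [0.5828, 0.0183, 0.0967]
eef_rot: [[0.156, 0.982, 0.105], [0.821, -0.188, 0.538], [0.549, 0.002, -0.836]]
force: [0.4, -0.3, -0.4]
finger_gap: 0.0198
finger_force: 58.9
```

Request:
servo_tool(
  targets=[
    [-0.0055,0,0.0084,0,0,0],
    [0,0,0,0,0,0],
    [0,0,0,0,0,0],
  ],
)

```text
time_s: 6.27
ee_pos: [0.5829, 0.0183, 0.0947]
eef_rot: [[0.156, 0.982, 0.105], [0.821, -0.188, 0.539], [0.549, 0.002, -0.836]]
force: [-0.6, 0.3, -0.4]
finger_gap: 0.0201
finger_force: 58.9
```

Request:
servo_tool(
  targets=[
    [-0.0055,0,0.0084,0,0,0],
    [0,0,0,0,0,0],
    [0,0,0,0,0,0],
  ],
)

```text
time_s: 6.52
ee_pos: [0.5828, 0.0183, 0.0927]
eef_rot: [[0.156, 0.982, 0.105], [0.821, -0.188, 0.538], [0.549, 0.002, -0.836]]
force: [-0.3, -0.9, 0.6]
finger_gap: 0.0196
finger_force: 58.9
```

Request:
servo_tool(
  targets=[
    [-0.0055,0,0.0084,0,0,0],
    [0,0,0,0,0,0],
    [0,0,0,0,0,0],
  ],
)

```text
time_s: 6.77
ee_pos: [0.5831, 0.0183, 0.0921]
eef_rot: [[0.156, 0.982, 0.105], [0.821, -0.188, 0.539], [0.55, 0.002, -0.835]]
force: [-2.7, -2.3, 8.5]
finger_gap: 0.0197
finger_force: 59.9
```

```bash
python3 - <<'E'
from h import *
from bench import r
b=r.grab_frame("scene");s=r.read_state();print(np.round(s["wrist_torque"],3),np.round(s["force"],2))
F["scene"]=b
# find brush head-top far corner pixels etc: save a crop and a colour mask check of head level
f=lambda a,s:cv2.resize(a,None,fx=s,fy=s,interpolation=cv2.INTER_CUBIC)
cv2.imwrite("pics/g3.png",np.clip(f(b["pixels"][130:250,300:430],5.5)[:,:,::-1]*1.5,0,255).astype(np.uint8))
E
```

```text
[0.021 0.431 0.306] [-2.63 -2.99  7.68]
```

View pics/g3.png

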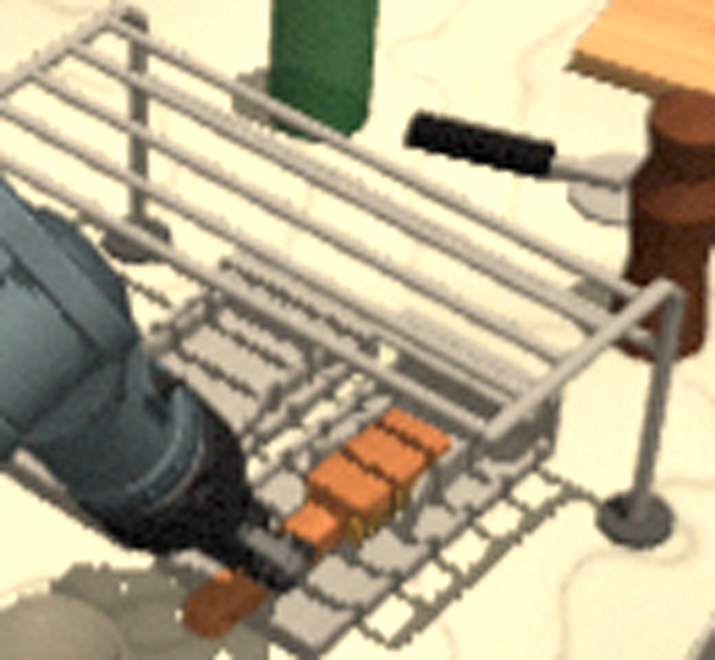

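The brush head sits between the guides with its tip on the floor (contact 8 N at TCP z 0.092). I'll lift slightly and slide it forward under the strip.

Request:
servo_tool(
  targets=[
    [0.008,0,-0.0125,0,0,0],
    [0,0,0,0,0,0],
    [0.042,0,0.0275,0,0,0],
    [0.042,0,0.0275,0,0,0],
    [0.042,0,0.0275,0,0,0],
    [0,0,0,0,0,0],
    [0,0,0,0,0,0],
  ],
)

```text
time_s: 7.4
ee_pos: [0.588, 0.0506, 0.0938]
eef_rot: [[0.153, 0.983, 0.103], [0.821, -0.184, 0.54], [0.55, 0.002, -0.835]]
force: [-0.3, 0.1, -0.1]
finger_gap: 0.0196
finger_force: 58.8
```

Request:
servo_tool(
  targets=[
    [0.021,0,0.0137,0,0,0],
    [0.021,0,0.0137,0,0,0],
    [0,0,0,0,0,0],
    [0,0,0,0,0,0],
  ],
)

```text
time_s: 7.73
ee_pos: [0.5903, 0.0583, 0.0938]
eef_rot: [[0.156, 0.982, 0.105], [0.821, -0.187, 0.539], [0.549, 0.002, -0.836]]
force: [0.6, 0.9, -1.1]
finger_gap: 0.0197
finger_force: 58.8
```

Request:
servo_tool(
  targets=[
    [0.0165,0,0.011,0,0,0],
    [0.0165,0,0.011,0,0,0],
    [0,0,0,0,0,0],
    [0,0,0,0,0,0],
  ],
)

```text
time_s: 8.07
ee_pos: [0.5918, 0.0662, 0.0938]
eef_rot: [[0.155, 0.982, 0.105], [0.821, -0.187, 0.539], [0.549, 0.002, -0.836]]
force: [-0.3, 0.2, -0.9]
finger_gap: 0.0196
finger_force: 58.8
```

Request:
servo_tool(
  targets=[
    [0.0125,0,0.0082,0,0,0],
    [0,0,0,0,0,0],
    [0,0,0,0,0,0],
  ],
)

```text
time_s: 8.32
ee_pos: [0.592, 0.0671, 0.0931]
eef_rot: [[0.157, 0.982, 0.105], [0.822, -0.189, 0.537], [0.547, 0.002, -0.837]]
force: [-1.7, -3.7, -0.7]
finger_gap: 0.02
finger_force: 59.1
```

Request:
servo_tool(
  targets=[
    [0.0125,0,0.0082,0,0,0],
    [0,0,0,0,0,0],
    [0,0,0,0,0,0],
  ],
)

```text
time_s: 8.57
ee_pos: [0.5921, 0.0675, 0.0922]
eef_rot: [[0.159, 0.982, 0.105], [0.823, -0.19, 0.535], [0.545, 0.001, -0.839]]
force: [-4.0, -6.7, 1.5]
finger_gap: 0.0192
finger_force: 59.5
```

Request:
servo_tool(
  targets=[
    [-0.019,0,-0.0124,0,0,0],
    [-0.019,0,-0.0124,0,0,0],
    [0,0,0,0,0,0],
    [0,0,0,0,0,0],
  ],
)

```text
time_s: 8.9
ee_pos: [0.5914, 0.0628, 0.0939]
eef_rot: [[0.156, 0.982, 0.105], [0.821, -0.188, 0.539], [0.549, 0.003, -0.836]]
force: [-0.2, -0.6, -0.2]
finger_gap: 0.0196
finger_force: 59.0
```

```bash
cat >> h.py <<'E'
def level(hold,yaw,N,dz=0):
    from bench import r
    s=r.read_state(); R=np.array(s["eef_rot"]); p0,R1=tcp_for([0,0,0],yaw,0,hold)
    off=-R1.T@p0; tip=np.array(s["ee_pos"])+R@off+[0,0,dz]; p,R2=tcp_for(tip,yaw,0,hold); print("tip",tip.round(4),"pitch",np.degrees(np.arcsin(np.clip(R2[2,0],-1,1))-np.arcsin(R[2,0])).round(2),"to",p.round(4)); rows(p,R2,N)
E
python3 - <<'E'
from h import *
level((99.1,39.3,.185,-.001,.070),YAW,5)
E
```

```text
tip [0.6238 0.2365 0.0049] pitch 6.0 to [0.5901 0.0545 0.0749]
N 5 row [-0.0178, 0.0003, 0.0105, 0.0003, 0.0133, 0.0001] min 0.9 t 8.9
```

Request:
servo_tool(
  targets=[
    [-0.0178,0,0.0105,0,0.0133,0],
    [-0.0178,0,0.0105,0,0.0133,0],
    [-0.0178,0,0.0105,0,0.0133,0],
    [0,0,0,0,0,0],
    [0,0,0,0,0,0],
  ],
)

```text
time_s: 9.32
ee_pos: [0.5901, 0.0574, 0.0822]
eef_rot: [[0.15, 0.982, 0.114], [0.786, -0.188, 0.589], [0.6, 0.001, -0.8]]
force: [-1.0, -1.3, 0.4]
finger_gap: 0.0199
finger_force: 59.0
```

Request:
servo_tool(
  targets=[
    [-0.0178,0,0.0105,0,0.0133,0],
    [0,0,0,0,0,0],
    [0,0,0,0,0,0],
  ],
)

```text
time_s: 9.57
ee_pos: [0.5899, 0.056, 0.0787]
eef_rot: [[0.147, 0.982, 0.117], [0.774, -0.188, 0.605], [0.616, 0.002, -0.788]]
force: [-1.6, 0.1, -1.4]
finger_gap: 0.0199
finger_force: 59.0
```

Request:
servo_tool(
  targets=[
    [-0.0178,0,0.0105,0,0.0133,0],
    [0,0,0,0,0,0],
    [0,0,0,0,0,0],
  ],
)

```text
time_s: 9.82
ee_pos: [0.5903, 0.056, 0.0768]
eef_rot: [[0.142, 0.983, 0.12], [0.759, -0.186, 0.624], [0.636, 0.003, -0.772]]
force: [-2.7, -0.6, 7.4]
finger_gap: 0.0195
finger_force: 59.9
```

Request:
servo_tool(
  targets=[
    [0,0,0,0,0,0],
    [0,0,0,0,0,0],
    [0,0,0,0,0,0],
    [0,0,0,0,0,0],
  ],
  jaw=0.5,
)

```text
time_s: 10.15
ee_pos: [0.5898, 0.0539, 0.0745]
eef_rot: [[0.145, 0.982, 0.121], [0.761, -0.189, 0.621], [0.632, 0.002, -0.775]]
force: [-0.3, -0.1, 0.0]
finger_gap: 0.0427
finger_force: 0.0
```

Request:
servo_tool(
  targets=[
    [0,0,-0.08,0,0,0],
    [0,0,-0.12,0,0,0],
    [0,0,-0.16,0,0,0],
    [0,0,-0.16,0,0,0],
    [0,0,-0.16,0,0,0],
    [0,0,-0.16,0,0,0],
    [0,0,0,0,0,0],
  ],
)

```text
time_s: 10.73
ee_pos: [0.5725, -0.0567, 0.209]
eef_rot: [[0.146, 0.98, 0.133], [0.764, -0.197, 0.615], [0.629, 0.012, -0.777]]
force: [0.7, -1.2, -0.5]
finger_gap: 0.0425
finger_force: 0.0
```

```bash
python3 - <<'E'
from h import *
from bench import r
a=r.grab_frame("top");b=r.grab_frame("scene"); pickle.dump((a,b),open("g4.pkl","wb"))
f=lambda a,s:cv2.resize(a,None,fx=s,fy=s,interpolation=cv2.INTER_CUBIC)
im=np.hstack([f(a["pixels"][170:300,225:325],3.9),f(b["pixels"][150:280,300:400],3.9)]); print(im.shape)
cv2.imwrite("pics/g4.png",np.clip(im[:,:,::-1]*1.5,0,255).astype(np.uint8))
# server pose: top view z 0.02 handle + blade
E
```

```text
(507, 780, 3)
```

View pics/g4.png

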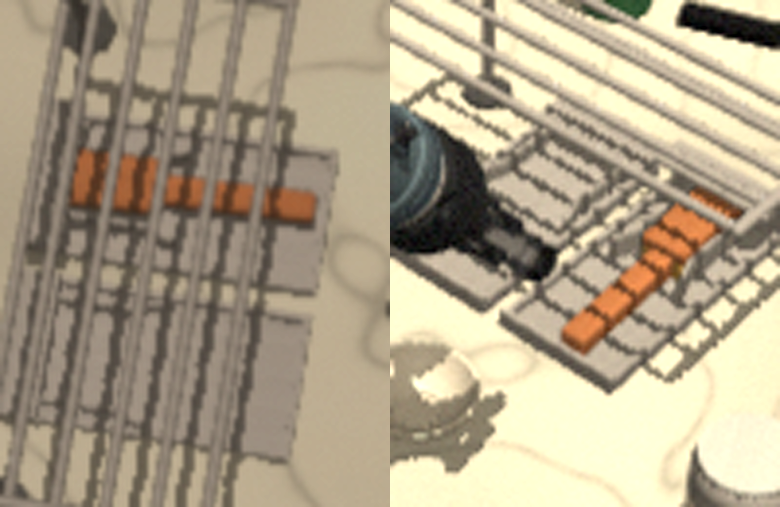

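The brush is home: flat, with its head under the strip and handle end behind the lip at scene-crop (580,335). Now the server.

```bash
python3 - <<'E'
from h import *
R=leanR(85.2,40); print(R.round(3)); rows([.6141,-.2943,.14],R,10)
E
```

```text
[[ 0.064  0.996  0.054]
 [ 0.763 -0.084  0.641]
 [ 0.643  0.    -0.766]]
N 10 row [-0.1111, 0.0391, -0.0491, 0.0046, 0.0009, -0.0051] min 6.4 t 10.83
```

Request:
servo_tool(
  targets=[
    [-0.111,0.039,-0.049,0.0046,0.0009,-0.0051],
    [-0.111,0.039,-0.049,0.0046,0.0009,-0.0051],
    [-0.111,0.039,-0.049,0.0046,0.0009,-0.0051],
    [-0.111,0.039,-0.049,0.0046,0.0009,-0.0051],
    [-0.111,0.039,-0.049,0.0046,0.0009,-0.0051],
    [-0.111,0.039,-0.049,0.0046,0.0009,-0.0051],
    [-0.111,0.039,-0.049,0.0046,0.0009,-0.0051],
    [-0.111,0.039,-0.049,0.0046,0.0009,-0.0051],
    [-0.111,0.039,-0.049,0.0046,0.0009,-0.0051],
    [-0.111,0.039,-0.049,0.0046,0.0009,-0.0051],
    [0,0,0,0,0,0],
    [0,0,0,0,0,0],
  ],
  jaw=0.6,
)

```text
time_s: 11.83
ee_pos: [0.613, -0.2918, 0.1355]
eef_rot: [[0.067, 0.997, 0.048], [0.761, -0.082, 0.644], [0.645, -0.006, -0.764]]
force: [1.2, -0.3, -0.6]
finger_gap: 0.0513
finger_force: 0.0
```

```bash
python3 - <<'E'
from h import *
R=leanR(85.2,40); rows([.6141,-.2943,.072],R,4)
E
```

```text
N 4 row [-0.0534, 0.0019, 0.0588, -0.0009, -0.0005, -0.0004] min 1.6 t 11.83
```

Request:
servo_tool(
  targets=[
    [-0.0534,0.0019,0.0588,-0.0009,-0.0005,-0.0004],
    [-0.0534,0.0019,0.0588,-0.0009,-0.0005,-0.0004],
    [-0.0534,0.0019,0.0588,-0.0009,-0.0005,-0.0004],
    [-0.0534,0.0019,0.0588,-0.0009,-0.0005,-0.0004],
    [0,0,0,0,0,0],
    [0,0,0,0,0,0],
  ],
)

```text
time_s: 12.33
ee_pos: [0.6137, -0.2936, 0.0728]
eef_rot: [[0.063, 0.997, 0.053], [0.763, -0.082, 0.641], [0.643, -0.0, -0.766]]
force: [0.1, -0.1, 0.3]
finger_gap: 0.0509
finger_force: 0.0
```

Request:
servo_tool(
  targets=[
    [0,0,0,0,0,0],
    [0,0,0,0,0,0],
    [0,0,0,0,0,0],
    [0,0,0,0,0,0],
    [0,0,0,0,0,0],
    [0,0,0,0,0,0],
  ],
  jaw=0,
  grip_force=60,
)

```text
time_s: 12.83
ee_pos: [0.6158, -0.2954, 0.0767]
eef_rot: [[0.061, 0.996, 0.058], [0.765, -0.084, 0.638], [0.641, 0.005, -0.768]]
force: [-0.3, -1.5, 4.5]
finger_gap: 0.0184
finger_force: 58.9
```

Request:
servo_tool(
  targets=[
    [0.04,0,-0.048,0,0,0],
    [0.076,0,-0.093,0,0,0],
    [0.076,0,-0.093,0,0,0],
    [0.076,0,-0.093,0,0,0],
    [0.076,0,-0.093,0,0,0],
    [0.04,0,-0.048,0,0,0],
    [0,0,0,0,0,0],
    [0,0,0,0,0,0],
  ],
)

```text
time_s: 13.5
ee_pos: [0.6147, -0.2958, 0.1966]
eef_rot: [[0.061, 0.997, 0.056], [0.766, -0.083, 0.637], [0.64, 0.004, -0.768]]
force: [-0.5, -0.1, -0.5]
finger_gap: 0.018
finger_force: 58.6
```

```bash
python3 - <<'E'
from h import *
from bench import r
a=r.grab_frame("top");b=r.grab_frame("scene"); pickle.dump((a,b),open("g5.pkl","wb"))
s=r.read_state(); print(np.round(s["force"],2),np.round(s["wrist_torque"],2))
C={}
for n,f,o,box in(("top",a,F["top"],(340,440,185,245)),("scene",b,F["scene"],(255,345,230,345))):
    hsv=cv2.cvtColor(f["pixels"],cv2.COLOR_RGB2HSV).astype(int)
    x0,x1,y0,y1=box
    blade=(hsv[...,1]<45)&(hsv[...,2]>70); hand=((hsv[...,0]<16)|(hsv[...,0]>172))&(hsv[...,1]>100)&(hsv[...,2]<140)
    for nm,m in(("blade",blade),("handle",hand)):
        M=np.zeros(m.shape,np.uint8); M[y0:y1,x0:x1]=m[y0:y1,x0:x1]
        c,_=cv2.findContours(M,cv2.RETR_EXTERNAL,cv2.CHAIN_APPROX_NONE)
        for k in sorted(c,key=cv2.contourArea)[-2:]:
            rr=cv2.minAreaRect(k); print(n,nm,cv2.contourArea(k),np.round(rr[0],1),np.round(rr[1],1),round(rr[2],1),cv2.boxPoints(rr).round(1).tolist())
print(F["top"]["pixels"][211,380],F["scene"]["pixels"][295,320])
f=lambda a,s:cv2.resize(a,None,fx=s,fy=s,interpolation=cv2.INTER_CUBIC)
cv2.imwrite("pics/g5.png",np.clip(np.hstack([f(a["pixels"][170:270,335:445],3.6),f(b["pixels"][215:315,255:365],3.6)])[:,:,::-1]*1.5,0,255).astype(np.uint8))
E
```

```text
[ 0.13  1.55 -1.28] [-0.89  0.09  0.02]
top blade 0.0 [389. 193.] [0. 0.] 0.0 [[389.0, 193.0], [389.0, 193.0], [389.0, 193.0], [389.0, 193.0]]
top blade 33.5 [344.5 242. ] [4. 9.] 90.0 [[340.0, 240.0], [349.0, 240.0], [349.0, 244.0], [340.0, 244.0]]
top handle 158.0 [421.  201.9] [ 7.8 36.2] 86.6 [[402.70001220703125, 199.10000610351562], [438.79998779296875, 197.0], [439.29998779296875, 204.6999969482422], [403.20001220703125, 206.8000030517578]]
scene blade 26.5 [261.3 271.7] [27.7  7. ] 77.0 [[254.8000030517578, 259.1000061035156], [261.6000061035156, 257.5], [267.8999938964844, 284.3999938964844], [261.0, 286.0]]
scene blade 34.0 [292. 292.] [12.5  3.6] 26.6 [[285.6000061035156, 290.79998779296875], [287.20001220703125, 287.6000061035156], [298.3999938964844, 293.20001220703125], [296.79998779296875, 296.3999938964844]]
scene handle 96.0 [302. 280.] [ 9.9 12.7] 45.0 [[294.0, 281.0], [303.0, 272.0], [310.0, 279.0], [301.0, 288.0]]
scene handle 123.0 [283. 299.] [ 9.9 17. ] 45.0 [[273.5, 301.5], [285.5, 289.5], [292.5, 296.5], [280.5, 308.5]]
[97 89 79] [128 118 104]
```

```bash
python3 - <<'E'
from h import *
a,b=pickle.load(open("g5.pkl","rb"))
R={}
for n,f,box in(("top",a,(340,425,175,240)),("scene",b,(285,350,215,300))):
    hsv=cv2.cvtColor(f["pixels"],cv2.COLOR_RGB2HSV).astype(int); x0,x1,y0,y1=box
    print(n,"bgS",np.percentile(hsv[y0:y1,x0:x1,1],[5,25,50,75]))
    g=cv2.GaussianBlur(f["pixels"],(3,3),0); S=cv2.cvtColor(g,cv2.COLOR_RGB2HSV).astype(int)
    for th in(50,56,62):
        M=np.zeros(S.shape[:2],np.uint8); M[y0:y1,x0:x1]=((S[...,1]<th)&(S[...,2]>60))[y0:y1,x0:x1]
        c,_=cv2.findContours(M,cv2.RETR_EXTERNAL,cv2.CHAIN_APPROX_NONE)
        k=max(c,key=cv2.contourArea); rr=cv2.minAreaRect(k); print(th,cv2.contourArea(k),np.round(rr[0],1),np.round(rr[1],1),round(rr[2],1),cv2.boxPoints(rr).round(1).tolist())
E
```

```text
top bgS [47. 55. 58. 60.]
50 564.5 [386.5 202.5] [23. 31.] 90.0 [[371.0, 191.0], [402.0, 191.0], [402.0, 214.0], [371.0, 214.0]]
56 1216.0 [390. 195.] [40. 42.] 90.0 [[369.0, 175.0], [411.0, 175.0], [411.0, 215.0], [369.0, 215.0]]
62 4963.0 [382. 207.] [64. 84.] 90.0 [[340.0, 175.0], [424.0, 175.0], [424.0, 239.0], [340.0, 239.0]]
scene bgS [45. 52. 60. 61.]
50 251.5 [318.7 266.6] [24.3 19.3] 29.1 [[303.3999938964844, 269.1000061035156], [312.79998779296875, 252.1999969482422], [334.0, 264.0], [324.6000061035156, 280.8999938964844]]
56 549.5 [316.7 267.1] [23.1 32.7] 48.0 [[296.79998779296875, 269.3999938964844], [321.1000061035156, 247.5], [336.5, 264.70001220703125], [312.20001220703125, 286.6000061035156]]
62 4876.0 [317. 257.] [84. 64.] 90.0 [[285.0, 215.0], [349.0, 215.0], [349.0, 299.0], [285.0, 299.0]]
```

View pics/g5.png

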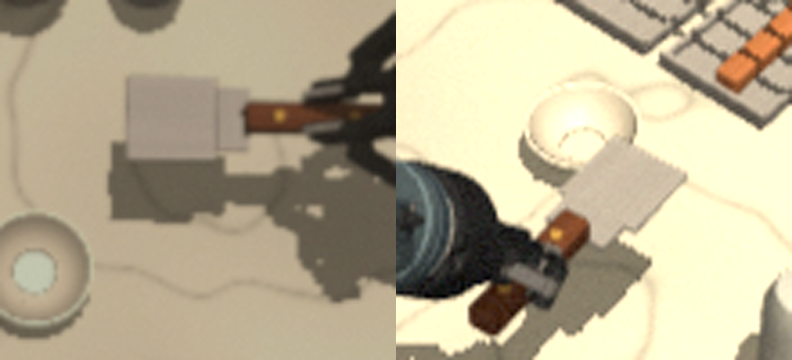

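The server is held right way up. Its blade front is at crop (127,75–156) in the top view and (612,138)–(686,178) in the scene view. I'll triangulate it for tilt and in-hand offset.

```bash
python3 - <<'E'
from h import *
from bench import r
T=lambda u,v:(335+u/3.6,170+v/3.6); S=lambda u,v:(255+(u-396)/3.6,215+v/3.6)
pt=[T(127,75),T(127,157),T(217,158),T(217,78),T(247,116)]; ps=[S(686,178),S(612,138),S(562,190),S(625,240),S(575,213)]
print((tri(ps,pt)*1000).round(1))
for z in(.11,.12,.13):
    P=plane("top",pt,z)*1000; f=P[:2].mean(0);g=P[2:4].mean(0);print(z,"width",np.linalg.norm(P[0]-P[1]).round(1),"front",f.round(1),"len",np.linalg.norm(f-g).round(1),"yaw",np.degrees(np.arctan2(*(f-g)[[1,0]])).round(1),"from handle",np.degrees(np.arctan2(*(f-P[4])[[1,0]])).round(1))
s=r.read_state();R=np.array(s["eef_rot"]);p=np.array(s["ee_pos"]);print(p,np.degrees(np.arctan2(R[1,0],R[0,0])),np.degrees(np.arcsin(R[2,0])))
E
```

```text
[[ 657.6 -123.   106.6    2.7]
 [ 596.5 -119.9  109.     1.5]
 [ 594.3 -183.7  116.1    2.3]
 [ 652.1 -190.2  108.     6.1]
 [ 620.7 -205.8  131.3    0.8]]
0.11 width 61.2 front [ 627.5 -120.6  110. ] len 66.2 yaw 87.3 from handle 88.5
0.12 width 60.8 front [ 625.5 -119.6  120. ] len 65.7 yaw 87.3 from handle 88.5
0.13 width 60.4 front [ 623.5 -118.6  130. ] len 65.3 yaw 87.3 from handle 88.5
[ 0.61345058 -0.29541473  0.19410109] 85.2767815671414 39.910017457391454
```

```bash
cat >> h.py <<'E'
WID2=(.4867,.1648); HS=(85.3,39.9,.177,-.0015,.0767)
E
python3 - <<'E'
from h import *
p,R=tcp_for(traypt(WID2,YAW,-.03,0,.07),YAW,8,HS); print(p,R.round(3)); rows(p,R,11)
E
```

```text
[ 0.45170849 -0.02663699  0.1705872 ] [[ 0.159  0.982  0.099]
 [ 0.834 -0.187  0.519]
 [ 0.528  0.    -0.849]]
N 11 row [0.0837, -0.0888, 0.0748, -0.0036, -0.0081, 0.005] min 7.9 t 13.6
```

Request:
servo_tool(
  targets=[
    [0.0837,-0.0888,0.0748,-0.0036,-0.0081,0.005],
    [0.0837,-0.0888,0.0748,-0.0036,-0.0081,0.005],
    [0.0837,-0.0888,0.0748,-0.0036,-0.0081,0.005],
    [0.0837,-0.0888,0.0748,-0.0036,-0.0081,0.005],
    [0.0837,-0.0888,0.0748,-0.0036,-0.0081,0.005],
    [0.0837,-0.0888,0.0748,-0.0036,-0.0081,0.005],
    [0.0837,-0.0888,0.0748,-0.0036,-0.0081,0.005],
    [0.0837,-0.0888,0.0748,-0.0036,-0.0081,0.005],
    [0.0837,-0.0888,0.0748,-0.0036,-0.0081,0.005],
    [0.0837,-0.0888,0.0748,-0.0036,-0.0081,0.005],
    [0.0837,-0.0888,0.0748,-0.0036,-0.0081,0.005],
    [0,0,0,0,0,0],
  ],
)

```text
time_s: 14.6
ee_pos: [0.4463, -0.0197, 0.1696]
eef_rot: [[0.155, 0.984, 0.088], [0.833, -0.178, 0.523], [0.531, -0.008, -0.848]]
force: [-1.9, 0.6, -0.8]
finger_gap: 0.0182
finger_force: 58.8
```

```bash
python3 - <<'E'
from h import *
from bench import r
a=r.grab_frame("top");b=r.grab_frame("scene"); pickle.dump((a,b),open("g6.pkl","wb"))
s=r.read_state(); print(np.round(s["ee_pos"],4),np.round(s["force"],1))
t=np.radians(YAW);ax=np.r_[np.cos(t),np.sin(t)];n=np.r_[-np.sin(t),np.cos(t)]
lip=plane("top",[(304.7,251.5),(299.2,287.9)],.016)[:,:2].mean(0)+.105*ax; print("wide from lip",lip,"vs WID2 lat",(lip-WID2)@n*1000)
hsv=cv2.cvtColor(a["pixels"],cv2.COLOR_RGB2HSV).astype(int)
m=((hsv[...,0]<16)|(hsv[...,0]>172))&(hsv[...,1]>100)&(hsv[...,2]<150)
M=np.zeros(m.shape,np.uint8); M[250:310,290:360]=m[250:310,290:360]
c,_=cv2.findContours(M,cv2.RETR_EXTERNAL,cv2.CHAIN_APPROX_NONE)
for k in sorted(c,key=cv2.contourArea)[-3:]:
    w=plane("top",k.reshape(-1,2),.105)[:,:2]; q=cv2.minAreaRect((w*1000).astype(np.float32)); cc=np.array(q[0])/1000
    print("handle px",k.reshape(-1,2).mean(0).round(1),cv2.contourArea(k),"c",cc.round(4),np.round(q[1],1),round(q[2],1),"lat vs lip-fit",((cc-lip)@n*1000).round(1),"along",((cc-lip)@ax*1000).round(1))
g=cv2.GaussianBlur(a["pixels"],(3,3),0);S=cv2.cvtColor(g,cv2.COLOR_RGB2HSV).astype(int)
im=a["pixels"][245:310,255:345]; print(im.shape)
# luminance profile across the blade just outside the rack (tray x about -85..-75)
for x in(-.095,-.085,-.075):
    L=np.arange(-.06,.0601,.004); P=np.c_[lip+x*ax+L[:,None]*n,np.full(len(L),.09)]
    px=proj("top",P).astype(np.float32).reshape(-1,1,2); v=cv2.remap(a["pixels"],px[...,0],px[...,1],cv2.INTER_LINEAR).reshape(-1,3).astype(int)
    print(x,[(int(round(l*1000)),int(q.sum()//3),int(q[0]-q[2])) for l,q in zip(L,v)])
E
```

```text
[ 0.4509 -0.0251  0.1706] [ 0.2 -0.6 -0.9]
wide from lip [0.48238062 0.16835336] vs WID2 lat 4.908707539268727
handle px [316.5 269.4] 161.0 c [0.4537 0.0259] [75.  19.6] 83.4 lat vs lip-fit 1.5 along -145.3
(65, 90, 3)
-0.095 [(-60, 69, 15), (-56, 86, 22), (-52, 110, 28), (-48, 110, 28), (-44, 96, 22), (-40, 70, 14), (-36, 81, 17), (-32, 91, 19), (-28, 92, 19), (-24, 92, 19), (-20, 91, 18), (-16, 86, 18), (-12, 84, 18), (-8, 84, 18), (-4, 84, 17), (0, 83, 17), (4, 84, 17), (8, 85, 18), (12, 85, 17), (16, 85, 18), (20, 85, 18), (24, 84, 18), (28, 62, 13), (32, 49, 10), (36, 48, 10), (40, 48, 11), (44, 48, 9), (48, 60, 13), (52, 68, 15), (56, 63, 16), (60, 99, 26)]
-0.085 [(-60, 71, 17), (-56, 97, 25), (-52, 110, 29), (-48, 110, 28), (-44, 97, 21), (-40, 69, 15), (-36, 84, 17), (-32, 91, 18), (-28, 89, 18), (-24, 84, 18), (-20, 86, 18), (-16, 85, 18), (-12, 84, 17), (-8, 84, 18), (-4, 85, 17), (0, 85, 18), (4, 85, 18), (8, 84, 17), (12, 84, 17), (16, 86, 18), (20, 86, 18), (24, 85, 18), (28, 84, 17), (32, 85, 18), (36, 63, 13), (40, 49, 10), (44, 49, 10), (48, 48, 10), (52, 47, 10), (56, 60, 16), (60, 103, 27)]
-0.075 [(-60, 65, 15), (-56, 78, 20), (-52, 106, 27), (-48, 95, 24), (-44, 88, 20), (-40, 75, 15), (-36, 87, 17), (-32, 89, 18), (-28, 86, 17), (-24, 83, 16), (-20, 85, 18), (-16, 85, 17), (-12, 85, 18), (-8, 84, 18), (-4, 85, 18), (0, 84, 17), (4, 84, 17), (8, 85, 18), (12, 84, 18), (16, 86, 18), (20, 86, 19), (24, 85, 18), (28, 84, 19), (32, 85, 18), (36, 64, 14), (40, 48, 11), (44, 48, 10), (48, 48, 10), (52, 48, 10), (56, 59, 15), (60, 82, 22)]
```

```bash
python3 - <<'E'
from h import *
t=np.radians(YAW);ax=np.r_[np.cos(t),np.sin(t)];n=np.r_[-np.sin(t),np.cos(t)]
lip=plane("top",[(311.1,209.7),(305,244.8)],.016)[:,:2].mean(0)+.105*ax
a,b=pickle.load(open("g4.pkl","rb"))
hsv=cv2.cvtColor(a["pixels"],cv2.COLOR_RGB2HSV).astype(int); m=(hsv[...,0]<16)&(hsv[...,1]>130)
m[:, :235]=0;m[:,312:]=0;m[:200]=0;m[240:]=0
v,u=np.nonzero(m); w=plane("top",np.c_[u,v],.026)[:,:2]; al=(w-lip)@ax*1000; la=(w-lip)@n*1000
for lo in range(-110,110,20):
    k=(al>=lo)&(al<lo+20)
    if k.sum()>5: print(lo,k.sum(),"lat mid",((np.percentile(la[k],3)+np.percentile(la[k],97))/2).round(1),"w",np.ptp(np.percentile(la[k],[3,97])).round(1))
print(al.min(),al.max())
E
```

```text
-110 12 lat mid -7.6 w 16.1
-90 55 lat mid -7.8 w 19.6
-70 26 lat mid -7.2 w 18.2
-50 53 lat mid -6.6 w 18.8
-30 26 lat mid -6.3 w 17.4
-10 53 lat mid -4.7 w 19.0
10 51 lat mid -5.5 w 35.8
30 78 lat mid -5.1 w 36.1
50 73 lat mid -4.3 w 36.2
70 31 lat mid -3.9 w 35.0
-94.6768166862267 75.98902933816551
```

```bash
python3 - <<'E'
from h import *
p,R=tcp_for(traypt(WID2,YAW,.045,-.005,.030),YAW-1.5,8,HS); print(p); rows(p,R,5)
E
```

```text
[0.46644375 0.04692197 0.1305872 ]
N 5 row [0.0414, 0.0011, 0.0729, -0.0019, -0.0, 0.003] min 2.1 t 14.7
```

Request:
servo_tool(
  targets=[
    [0.0414,0.0011,0.0729,-0.0019,0,0.003],
    [0.0414,0.0011,0.0729,-0.0019,0,0.003],
    [0.0414,0.0011,0.0729,-0.0019,0,0.003],
    [0.0414,0.0011,0.0729,-0.0019,0,0.003],
    [0.0414,0.0011,0.0729,-0.0019,0,0.003],
    [0,0,0,0,0,0],
    [0,0,0,0,0,0],
  ],
)

```text
time_s: 15.28
ee_pos: [0.4693, 0.0449, 0.1313]
eef_rot: [[0.182, 0.977, 0.116], [0.829, -0.216, 0.516], [0.529, 0.002, -0.849]]
force: [-0.4, -0.6, -1.1]
finger_gap: 0.0178
finger_force: 58.8
```

```bash
python3 - <<'E'
from h import *
from bench import r
a=r.grab_frame("top");b=r.grab_frame("scene"); pickle.dump((a,b),open("g7.pkl","wb"))
s=r.read_state(); print(np.round(s["ee_pos"],4),np.round(s["force"],1))
t=np.radians(YAW);ax=np.r_[np.cos(t),np.sin(t)];n=np.r_[-np.sin(t),np.cos(t)]
lip=plane("top",[(304.7,251.5),(299.2,287.9)],.016)[:,:2].mean(0)+.105*ax
hsv=cv2.cvtColor(a["pixels"],cv2.COLOR_RGB2HSV).astype(int); m=((hsv[...,0]<16)|(hsv[...,0]>172))&(hsv[...,1]>100)&(hsv[...,2]<150)
m[:250]=0;m[310:]=0;m[:,:260]=0;m[:,345:]=0
v,u=np.nonzero(m); w=plane("top",np.c_[u,v],.068)[:,:2]; al=(w-lip)@ax*1000; la=(w-lip)@n*1000
for lo in range(-190,0,20):
    k=(al>=lo)&(al<lo+20)
    if k.sum()>5: print(lo,k.sum(),"lat mid",((np.percentile(la[k],3)+np.percentile(la[k],97))/2).round(1),"w",np.ptp(np.percentile(la[k],[3,97])).round(1))
for x in(-.04,-.03,-.02,-.01,0,.01,.02):
    L=np.arange(-.05,.0501,.004); P=np.c_[lip+x*ax+L[:,None]*n,np.full(len(L),.042)]
    px=proj("top",P).astype(np.float32).reshape(-1,1,2); q=cv2.remap(a["pixels"],px[...,0],px[...,1],cv2.INTER_LINEAR).reshape(-1,3).astype(int).mean(1)
    print(x,q.astype(int).tolist())
E
```

```text
[0.4698 0.0436 0.1319] [-0.9 -0.2  0.3]
-110 44 lat mid -14.3 w 15.1
-90 50 lat mid -12.1 w 18.2
-70 24 lat mid -11.0 w 19.2
-50 25 lat mid -10.8 w 18.7
-0.04 [86, 71, 67, 73, 78, 82, 75, 55, 46, 43, 46, 47, 66, 81, 83, 69, 50, 48, 51, 77, 88, 88, 81, 74, 80, 82]
-0.03 [87, 66, 76, 83, 62, 49, 50, 55, 53, 48, 50, 54, 50, 50, 50, 51, 50, 48, 63, 86, 89, 89, 88, 89, 86, 69]
-0.02 [83, 80, 82, 85, 84, 81, 82, 85, 85, 80, 82, 85, 85, 80, 82, 85, 85, 79, 80, 84, 86, 81, 82, 86, 86, 81]
-0.01 [96, 78, 75, 84, 83, 84, 83, 83, 83, 83, 84, 84, 84, 84, 84, 84, 83, 68, 50, 50, 76, 90, 92, 93, 90, 82]
0 [70, 62, 59, 56, 51, 48, 46, 46, 47, 50, 52, 52, 49, 49, 49, 46, 48, 52, 48, 51, 66, 77, 82, 65, 58, 67]
0.01 [83, 71, 66, 71, 71, 78, 74, 74, 75, 80, 75, 73, 75, 80, 76, 72, 74, 69, 53, 54, 73, 85, 79, 63, 67, 79]
0.02 [88, 76, 72, 77, 79, 74, 72, 76, 80, 74, 73, 76, 81, 76, 76, 77, 80, 76, 59, 60, 81, 81, 69, 72, 87, 75]
```

Request:
servo_tool(
  targets=[
    [0,-0.016,0,0,0,0],
    [0,-0.016,0,0,0,0],
    [0,0,0,0,0,0],
    [-0.0265,0,0.0425,0,0,0],
    [-0.0133,0,0.0213,0,0,0],
    [0,0,0,0,0,0],
    [0,0,0,0,0,0],
  ],
)

```text
time_s: 15.97
ee_pos: [0.4625, 0.0466, 0.1163]
eef_rot: [[0.182, 0.976, 0.116], [0.829, -0.216, 0.516], [0.528, 0.002, -0.849]]
force: [-0.2, -0.1, -1.8]
finger_gap: 0.0182
finger_force: 58.8
```

```bash
cat > lat.py <<'E'
from h import *
from bench import r
import sys
zb,zh=float(sys.argv[1]),float(sys.argv[2])
a=r.grab_frame("top"); s=r.read_state(); print(np.round(s["ee_pos"],4),np.round(s["force"],1))
t=np.radians(YAW);ax=np.r_[np.cos(t),np.sin(t)];n=np.r_[-np.sin(t),np.cos(t)]
lip=plane("top",[(304.7,251.5),(299.2,287.9)],.016)[:,:2].mean(0)+.105*ax
hsv=cv2.cvtColor(a["pixels"],cv2.COLOR_RGB2HSV).astype(int); m=((hsv[...,0]<16)|(hsv[...,0]>172))&(hsv[...,1]>100)&(hsv[...,2]<150)
m[:250]=0;m[310:]=0;m[:,:240]=0;m[:,345:]=0
v,u=np.nonzero(m); w=plane("top",np.c_[u,v],zh)[:,:2]; al=(w-lip)@ax*1000; la=(w-lip)@n*1000
for lo in range(-190,20,20):
    k=(al>=lo)&(al<lo+20)
    if k.sum()>5: print(lo,k.sum(),"lat mid",((np.percentile(la[k],3)+np.percentile(la[k],97))/2).round(1),"w",np.ptp(np.percentile(la[k],[3,97])).round(1))
print("handle along",al.min().round(1),al.max().round(1))
for x in(-.03,-.02,-.01,0,.01,.02):
    L=np.arange(-.05,.0501,.004); P=np.c_[lip+x*ax+L[:,None]*n,np.full(len(L),zb)]
    px=proj("top",P).astype(np.float32).reshape(-1,1,2); q=cv2.remap(a["pixels"],px[...,0],px[...,1],cv2.INTER_LINEAR).reshape(-1,3).astype(int).mean(1)
    print(x,q.astype(int).tolist())
E
python3 lat.py .024 .05
```

```text
[0.4627 0.0466 0.1166] [-1.2 -0.7  0.2]
-110 44 lat mid -7.1 w 15.2
-90 48 lat mid -5.9 w 17.3
-70 21 lat mid -4.0 w 18.1
-50 23 lat mid -4.9 w 17.3
handle along -112.6 -41.3
-0.03 [67, 57, 70, 71, 59, 62, 58, 49, 51, 50, 48, 48, 50, 58, 62, 53, 51, 51, 50, 72, 85, 83, 74, 79, 72, 56]
-0.02 [77, 74, 77, 81, 78, 76, 77, 80, 79, 76, 77, 80, 79, 77, 78, 79, 79, 74, 74, 77, 79, 79, 79, 81, 82, 78]
-0.01 [89, 71, 86, 86, 82, 82, 83, 80, 81, 81, 82, 81, 82, 82, 83, 84, 81, 82, 82, 61, 71, 90, 93, 94, 90, 76]
0 [54, 51, 50, 46, 50, 48, 48, 49, 51, 51, 49, 48, 48, 47, 48, 52, 51, 54, 52, 48, 52, 58, 63, 52, 50, 54]
0.01 [86, 67, 73, 55, 72, 82, 82, 80, 81, 81, 81, 80, 81, 83, 83, 81, 80, 82, 82, 60, 67, 91, 88, 66, 79, 75]
0.02 [81, 79, 80, 78, 78, 79, 77, 77, 80, 78, 77, 77, 79, 79, 77, 79, 80, 79, 76, 76, 80, 80, 73, 78, 82, 78]
```

Request:
servo_tool(
  targets=[
    [-0.0106,0,0.017,0,0,0],
    [0,0,0,0,0,0],
    [0,0,0,0,0,0],
  ],
)

```text
time_s: 16.27
ee_pos: [0.4628, 0.0466, 0.1128]
eef_rot: [[0.181, 0.977, 0.116], [0.829, -0.215, 0.515], [0.528, 0.003, -0.849]]
force: [-0.7, 0.1, -1.1]
finger_gap: 0.0177
finger_force: 58.9
```

Request:
servo_tool(
  targets=[
    [-0.0106,0,0.017,0,0,0],
    [0,0,0,0,0,0],
    [0,0,0,0,0,0],
  ],
)

```text
time_s: 16.52
ee_pos: [0.4628, 0.0465, 0.1088]
eef_rot: [[0.181, 0.976, 0.117], [0.829, -0.216, 0.515], [0.528, 0.003, -0.849]]
force: [-0.0, 0.2, -0.7]
finger_gap: 0.0181
finger_force: 59.0
```

Request:
servo_tool(
  targets=[
    [-0.0053,0,0.0085,0,0,0],
    [0,0,0,0,0,0],
    [0,0,0,0,0,0],
  ],
)

```text
time_s: 16.77
ee_pos: [0.4629, 0.0465, 0.1069]
eef_rot: [[0.181, 0.976, 0.117], [0.83, -0.216, 0.515], [0.528, 0.003, -0.849]]
force: [-0.5, -0.5, -0.8]
finger_gap: 0.018
finger_force: 59.1
```

Request:
servo_tool(
  targets=[
    [-0.0053,0,0.0085,0,0,0],
    [0,0,0,0,0,0],
    [0,0,0,0,0,0],
  ],
)

```text
time_s: 17.02
ee_pos: [0.4629, 0.0465, 0.1048]
eef_rot: [[0.181, 0.976, 0.117], [0.83, -0.216, 0.515], [0.528, 0.003, -0.849]]
force: [-0.1, -0.2, -1.1]
finger_gap: 0.018
finger_force: 59.1
```

Request:
servo_tool(
  targets=[
    [-0.0053,0,0.0085,0,0,0],
    [0,0,0,0,0,0],
    [0,0,0,0,0,0],
  ],
)

```text
time_s: 17.27
ee_pos: [0.4629, 0.0465, 0.1028]
eef_rot: [[0.181, 0.976, 0.117], [0.83, -0.216, 0.515], [0.528, 0.003, -0.849]]
force: [-0.8, 0.4, -1.1]
finger_gap: 0.0179
finger_force: 59.2
```

Request:
servo_tool(
  targets=[
    [-0.0053,0,0.0085,0,0,0],
    [0,0,0,0,0,0],
    [0,0,0,0,0,0],
  ],
)

```text
time_s: 17.52
ee_pos: [0.4629, 0.0465, 0.1008]
eef_rot: [[0.181, 0.976, 0.117], [0.83, -0.216, 0.515], [0.528, 0.003, -0.849]]
force: [-0.1, -0.6, -1.6]
finger_gap: 0.0179
finger_force: 59.3
```

Request:
servo_tool(
  targets=[
    [-0.0053,0,0.0085,0,0,0],
    [0,0,0,0,0,0],
    [0,0,0,0,0,0],
  ],
)

```text
time_s: 17.77
ee_pos: [0.463, 0.0465, 0.0988]
eef_rot: [[0.181, 0.976, 0.117], [0.83, -0.216, 0.515], [0.528, 0.003, -0.849]]
force: [-0.7, 0.6, -1.0]
finger_gap: 0.0182
finger_force: 59.3
```

Request:
servo_tool(
  targets=[
    [-0.0053,0,0.0085,0,0,0],
    [0,0,0,0,0,0],
    [0,0,0,0,0,0],
  ],
)

```text
time_s: 18.02
ee_pos: [0.4632, 0.0464, 0.097]
eef_rot: [[0.181, 0.976, 0.117], [0.83, -0.216, 0.515], [0.528, 0.004, -0.849]]
force: [-0.3, -0.1, 1.4]
finger_gap: 0.0182
finger_force: 59.7
```

Request:
servo_tool(
  targets=[
    [-0.0053,0,0.0085,0,0,0],
    [0,0,0,0,0,0],
    [0,0,0,0,0,0],
  ],
)

```text
time_s: 18.27
ee_pos: [0.4634, 0.0464, 0.0965]
eef_rot: [[0.181, 0.977, 0.116], [0.829, -0.215, 0.517], [0.53, 0.003, -0.848]]
force: [-6.1, -5.2, 16.5]
finger_gap: 0.0176
finger_force: 63.1
```

```bash
python3 - <<'E'
from h import *
from bench import r
s=r.read_state(); t=np.array(s["wrist_torque"]);f=np.array(s["force"]);print(t.round(2),f.round(2))
YR=np.radians(YAW);a=np.r_[np.cos(YR),np.sin(YR),0];l=np.r_[-np.sin(YR),np.cos(YR),0]
print("torque about tray lateral",t@l,"along",t@a,"fa",f@a,"fl",f@l, "pitch hand",np.degrees(np.arcsin(s["eef_rot"][2][0])))
E
python3 lat.py .008 .035 | head -6
```

```text
[0.33 0.91 0.57] [-6.08 -5.25 16.54]
torque about tray lateral -0.1571223827129475 along 0.9516482490689477 fa -6.292706422848716 fl 4.990646232624979 pitch hand 31.973515879488847
[0.4634 0.0464 0.0965] [-5.8 -5.5 17. ]
-110 43 lat mid -6.7 w 15.6
-90 50 lat mid -5.9 w 17.0
-70 21 lat mid -4.6 w 16.9
-50 25 lat mid -4.2 w 16.8
handle along -131.3 -39.3
```

Contact torque suggests the tip is on the floor and the handle is on the lip, so the server sits about 3° nose-up in the hand. Lifting 5 mm and advancing raises the handle's clearance over the lip.

Request:
servo_tool(
  targets=[
    [0.0133,0,-0.0212,0,0,0],
    [0,0,0,0,0,0],
    [0.042,-0.0015,0.0263,0,0,0],
    [0,0,0,0,0,0],
    [0,0,0,0,0,0],
  ],
)

```text
time_s: 18.73
ee_pos: [0.4647, 0.0574, 0.0998]
eef_rot: [[0.18, 0.977, 0.116], [0.83, -0.214, 0.516], [0.529, 0.004, -0.849]]
force: [0.8, 0.4, -1.4]
finger_gap: 0.018
finger_force: 59.2
```

Request:
servo_tool(
  targets=[
    [0.042,-0.0015,0.0263,0,0,0],
    [0.021,-0.0007,0.0131,0,0,0],
    [0,0,0,0,0,0],
    [0,0,0,0,0,0],
  ],
)

```text
time_s: 19.07
ee_pos: [0.4677, 0.0718, 0.1]
eef_rot: [[0.18, 0.977, 0.116], [0.83, -0.214, 0.516], [0.529, 0.004, -0.849]]
force: [-0.4, -0.3, -0.8]
finger_gap: 0.0181
finger_force: 59.2
```

Request:
servo_tool(
  targets=[
    [0.021,-0.0007,0.0131,0,0,0],
    [0.021,-0.0007,0.0131,0,0,0],
    [0,0,0,0,0,0],
    [0,0,0,0,0,0],
  ],
)

```text
time_s: 19.4
ee_pos: [0.4695, 0.0812, 0.1]
eef_rot: [[0.18, 0.977, 0.117], [0.83, -0.215, 0.515], [0.528, 0.004, -0.849]]
force: [-0.7, -0.5, -0.9]
finger_gap: 0.0179
finger_force: 59.3
```

Request:
servo_tool(
  targets=[
    [0.021,-0.0007,0.0131,0,0,0],
    [0.021,-0.0007,0.0131,0,0,0],
    [0,0,0,0,0,0],
    [0,0,0,0,0,0],
  ],
)

```text
time_s: 19.73
ee_pos: [0.4714, 0.091, 0.1]
eef_rot: [[0.18, 0.977, 0.117], [0.83, -0.215, 0.516], [0.529, 0.004, -0.849]]
force: [-0.1, -0.2, -1.4]
finger_gap: 0.0181
finger_force: 59.3
```

Request:
servo_tool(
  targets=[
    [0.017,-0.0006,0.0105,0,0,0],
    [0,0,0,0,0,0],
    [0,0,0,0,0,0],
  ],
)

```text
time_s: 19.98
ee_pos: [0.4721, 0.0946, 0.0999]
eef_rot: [[0.181, 0.977, 0.117], [0.83, -0.215, 0.515], [0.528, 0.004, -0.849]]
force: [-0.2, -0.9, -0.2]
finger_gap: 0.0182
finger_force: 59.3
```

Request:
servo_tool(
  targets=[
    [-0.0224,0,0.0132,0,0.0167,0],
    [0,0,0,0,0,0],
    [0.0125,-0.0005,0.0079,0,0,0],
    [0,0,0,0,0,0],
    [0,0,0,0,0,0],
  ],
)

```text
time_s: 20.4
ee_pos: [0.4721, 0.0951, 0.0955]
eef_rot: [[0.178, 0.977, 0.121], [0.816, -0.215, 0.537], [0.55, 0.004, -0.835]]
force: [0.5, -0.5, 0.3]
finger_gap: 0.0179
finger_force: 59.3
```

Request:
servo_tool(
  targets=[
    [0.0125,-0.0005,0.0079,0,0,0],
    [0,0,0,0,0,0],
    [0,0,0,0,0,0],
  ],
)

```text
time_s: 20.65
ee_pos: [0.4727, 0.0983, 0.0956]
eef_rot: [[0.177, 0.977, 0.121], [0.816, -0.215, 0.537], [0.55, 0.004, -0.835]]
force: [0.8, 0.6, -1.2]
finger_gap: 0.018
finger_force: 59.3
```

Request:
servo_tool(
  targets=[
    [0.0105,-0.0004,0.0068,0,0,0],
    [0,0,0,0,0,0],
    [0,0,0,0,0,0],
  ],
)

```text
time_s: 20.9
ee_pos: [0.473, 0.0997, 0.0951]
eef_rot: [[0.179, 0.976, 0.122], [0.816, -0.216, 0.536], [0.55, 0.004, -0.835]]
force: [-1.4, -2.5, -0.9]
finger_gap: 0.0179
finger_force: 59.5
```

Request:
servo_tool(
  targets=[
    [0.0105,-0.0004,0.0068,0,0,0],
    [0,0,0,0,0,0],
    [0,0,0,0,0,0],
  ],
)

```text
time_s: 21.15
ee_pos: [0.4731, 0.0998, 0.0943]
eef_rot: [[0.181, 0.976, 0.122], [0.817, -0.218, 0.534], [0.547, 0.003, -0.837]]
force: [-4.4, -7.7, 1.3]
finger_gap: 0.018
finger_force: 59.9
```

```bash
cat > tq.py <<'E'
from h import *
from bench import r
s=r.read_state(); t=np.array(s["wrist_torque"]);f=np.array(s["force"])
YR=np.radians(YAW);a=np.r_[np.cos(YR),np.sin(YR),0];l=np.r_[-np.sin(YR),np.cos(YR),0]
print("tau lat",t@l,"along",t@a,"z",t[2],"fa",f@a,"fl",f@l,"fz",f[2],s["ee_pos"])
E
python3 tq.py
```

```text
tau lat 2.0170675342706215 along 0.4708488133226713 z 0.2864168429980357 fa -8.370894664186945 fl 2.840024794822031 fz 1.3229566174385428 [0.47305248 0.09982881 0.09426089]
```

Request:
servo_tool(
  targets=[
    [-0.028,0.001,-0.018,0,0,0],
    [0,0,0,0,0,0],
    [0,0,0,0,0,0],
  ],
)

```text
time_s: 21.4
ee_pos: [0.4723, 0.0961, 0.0954]
eef_rot: [[0.178, 0.976, 0.122], [0.815, -0.216, 0.537], [0.551, 0.003, -0.835]]
force: [-1.6, -1.1, 0.2]
finger_gap: 0.018
finger_force: 59.4
```

```bash
python3 tq.py; python3 lat.py .008 .03 | head -7
```

```text
tau lat 0.7903950271985879 along 0.2714303510051459 z 0.14008412525001002 fa -1.405463012312802 fl 1.3843263476880927 fz 0.18278201972379537 [0.47234644 0.09611229 0.0954082 ]
[0.4724 0.0964 0.0955] [-0.7 -0.9 -0.4]
-50 38 lat mid -7.2 w 15.2
-30 22 lat mid -5.5 w 15.2
-10 53 lat mid -4.5 w 19.5
handle along -47.0 11.8
-0.03 [49, 51, 60, 56, 46, 29, 35, 34, 21, 24, 25, 25, 25, 43, 34, 21, 34, 51, 58, 66, 74, 70, 59, 66, 59, 55]
-0.02 [69, 72, 75, 77, 75, 78, 76, 73, 62, 60, 64, 68, 61, 63, 68, 73, 76, 76, 78, 79, 77, 77, 79, 80, 77, 68]
```

The torque rose on contact, so it was the tip against the far wall and not the rack. Now I'll level and lower the handle.

Request:
servo_tool(
  targets=[
    [-0.0178,0,0.01,0,0.013,0],
    [0,0,0,0,0,0],
    [-0.0178,0,0.01,0,0.013,0],
    [0,0,0,0,0,0],
    [0,0,0,0,0,0],
  ],
)

```text
time_s: 21.87
ee_pos: [0.4716, 0.0926, 0.088]
eef_rot: [[0.174, 0.976, 0.128], [0.793, -0.216, 0.57], [0.584, 0.003, -0.812]]
force: [-1.2, -0.9, -0.1]
finger_gap: 0.0179
finger_force: 59.4
```

Request:
servo_tool(
  targets=[
    [-0.0178,0,0.01,0,0.013,0],
    [0,0,0,0,0,0],
    [0,0,0,0,0,0],
  ],
)

```text
time_s: 22.12
ee_pos: [0.4712, 0.0908, 0.0843]
eef_rot: [[0.171, 0.976, 0.132], [0.782, -0.216, 0.585], [0.6, 0.003, -0.8]]
force: [-1.3, -1.0, 0.3]
finger_gap: 0.018
finger_force: 59.4
```

Request:
servo_tool(
  targets=[
    [-0.006,0,0.008,0,0.006,0],
    [0,0,0,0,0,0],
    [0,0,0,0,0,0],
  ],
)

```text
time_s: 22.37
ee_pos: [0.4713, 0.091, 0.0824]
eef_rot: [[0.169, 0.977, 0.134], [0.776, -0.215, 0.593], [0.608, 0.004, -0.794]]
force: [-0.5, -0.8, -1.2]
finger_gap: 0.0182
finger_force: 59.4
```

Request:
servo_tool(
  targets=[
    [-0.006,0,0.008,0,0.006,0],
    [0,0,0,0,0,0],
    [0,0,0,0,0,0],
  ],
)

```text
time_s: 22.62
ee_pos: [0.4715, 0.0909, 0.0817]
eef_rot: [[0.167, 0.977, 0.135], [0.769, -0.215, 0.602], [0.617, 0.003, -0.787]]
force: [-5.8, -6.3, 15.2]
finger_gap: 0.0179
finger_force: 62.6
```

```bash
python3 tq.py; python3 lat.py .008 .026 | head -7
```

```text
tau lat 0.03722829978445298 along 0.766964901723612 z 0.6165757780561454 fa -7.33140116252522 fl 4.547939305130436 fz 15.22870083189704 [0.47153802 0.09089717 0.08169863]
[0.4715 0.0909 0.0817] [-5.3 -6.3 13.2]
-70 11 lat mid -3.6 w 19.9
-50 37 lat mid -6.8 w 14.8
-30 20 lat mid -5.7 w 15.4
-10 51 lat mid -4.7 w 18.9
10 7 lat mid -4.3 w 15.7
handle along -65.7 12.2
```

Request:
servo_tool(
  targets=[
    [0.003,0,-0.004,0,0,0],
    [0,0,0,0,0,0],
  ],
)

```text
time_s: 22.83
ee_pos: [0.4714, 0.0909, 0.0819]
eef_rot: [[0.167, 0.977, 0.136], [0.77, -0.215, 0.601], [0.616, 0.004, -0.788]]
force: [-2.5, -2.3, 7.0]
finger_gap: 0.0177
finger_force: 60.6
```

Request:
servo_tool(
  targets=[
    [0,0,0,0,0,0],
    [0,0,0,0,0,0],
    [0,0,0,0,0,0],
    [0,0,0,0,0,0],
  ],
  jaw=0.5,
)

```text
time_s: 23.17
ee_pos: [0.4715, 0.0907, 0.0812]
eef_rot: [[0.168, 0.976, 0.136], [0.77, -0.216, 0.6], [0.615, 0.004, -0.788]]
force: [1.0, 0.5, -0.4]
finger_gap: 0.0429
finger_force: 0.0
```

Request:
servo_tool(
  targets=[
    [0,0,-0.06,0,0,0],
    [0,0,-0.12,0,0,0],
    [0,0,-0.16,0,0,0],
    [0,0,-0.16,0,0,0],
    [0,0,-0.16,0,0,0],
    [0,0,-0.16,0,0,0],
    [-0.15,0,-0.1,0,0,0],
    [-0.15,0,-0.1,0,0,0],
    [-0.15,0,-0.1,0,0,0],
    [-0.15,0,-0.1,0,0,0],
    [0,0,0,0,0,0],
  ],
)

```text
time_s: 24.08
ee_pos: [0.4173, -0.1571, 0.1986]
eef_rot: [[0.178, 0.973, 0.144], [0.771, -0.229, 0.594], [0.611, 0.005, -0.792]]
force: [0.4, -0.2, 0.7]
finger_gap: 0.0426
finger_force: 0.0
```

```bash
cat > chk.py <<'E'
from h import *
from bench import r
fr={n:r.grab_frame(n) for n in("top","scene")}; pickle.dump(fr,open("fin.pkl","wb"))
t=np.radians(YAW);ax=np.r_[np.cos(t),np.sin(t)];n2=np.r_[-np.sin(t),np.cos(t)]
lips={"brush":[(311.1,209.7),(305,244.8)],"server":[(304.7,251.5),(299.2,287.9)]}
for nm,lp in lips.items():
    c=plane("top",lp,.016)[:,:2].mean(0)+.105*ax
    for n in fr:
        hsv=cv2.cvtColor(fr[n]["pixels"],cv2.COLOR_RGB2HSV).astype(int)
        m=((hsv[...,0]<16)|(hsv[...,0]>172))&(hsv[...,1]>100)
        v,u=np.nonzero(m)
        for z in(.024,.034):
            w=plane(n,np.c_[u,v],z)[:,:2]; al=(w-c)@ax*1000; la=(w-c)@n2*1000
            k=(abs(la)<40)&(al>-125)&(al<90)
            for lo in(-125,-60,0):
                q=k&(al>=lo)&(al<lo+60)
                if z==.024 and q.sum()>4: print(nm,n,lo,q.sum(),"lat",la[q].mean().round(1))
            if k.sum(): print(nm,n,z,"along",np.percentile(al[k],1).round(1),al[k].max().round(1))
E
python3 chk.py; python3 tq.py
```

```text
brush top -125 91 lat -8.5
brush top -60 130 lat -6.6
brush top 0 203 lat -5.7
brush top 0.024 along -93.7 77.0
brush top 0.034 along -94.1 75.6
brush scene -125 115 lat -17.8
brush scene -60 149 lat -15.2
brush scene 0 195 lat -6.2
brush scene 0.024 along -107.1 87.0
brush scene 0.034 along -114.8 77.5
server top -125 65 lat -4.9
server top -60 104 lat -5.3
server top 0 32 lat -4.4
server top 0.024 along -88.9 12.4
server top 0.034 along -89.3 11.4
server scene -125 91 lat -16.3
server scene -60 133 lat -14.9
server scene 0 10 lat -12.3
server scene 0.024 along -104.5 5.4
server scene 0.034 along -112.1 -3.3
tau lat 0.5705017651549203 along 0.06538817956775142 z 0.037264605931446065 fa 1.0639116206395205 fl 0.41216858024700354 fz 0.3381501482042744 [ 0.41795959 -0.15014715  0.19953875]
```

```bash
python3 - <<'E'
from h import *
from bench import r
fr=pickle.load(open("fin.pkl","rb")); a=F["scene"]["pixels"].astype(int); b=fr["scene"]["pixels"].astype(int)
d=np.abs(a-b).mean(2)
for n,(u,v,h) in {"dish":(305,252,18),"can":(391,278,16),"shaker":(368,308,14),"mill":(424,168,12),"oil":(359,125,14),"cutter":(395,158,14),"blue":(262,390,25),"small1":(216,254,15),"small2":(190,344,20)}.items(): print(n,d[v-h:v+h,u-h:u+h].mean().round(1),(d[v-h:v+h,u-h:u+h]>40).mean().round(2))
print(r.finish_job())
E
```

```text
dish 3.4 0.0
can 2.9 0.0
shaker 2.9 0.0
mill 3.3 0.0
oil 2.9 0.0
cutter 3.6 0.0
blue 3.2 0.0
small1 36.1 0.47
small2 3.4 0.0
the job is handed in; nothing more can be done
None
```

The job is handed in at about 24 s of the 72 s. The brush (narrow tray) and server (wide tray) both measured home behind their near lips, but I only looked at the brush. The server, including its blade under the strip, I judged from contact forces and image measurements. The other objects showed no change in the before-and-after scene images, except around one small brush look-alike, where the image changed a lot (probably the arm or its shadow; I didn't check).

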